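# Hook the stuck T-nut out of the press bed

## Task

A brass T-nut has been left deep in the front T-slot of the arbor press's bed, close up to the back stop, where fingers cannot get at it. Take the hooked pick from its rest, feel the hook gently into the nut's hole without jabbing the bed or the nut, and with the hook alone draw the nut along the slot and out of its open end, so that it lies on the bench just beyond that end, clear of the bed. Then lay the pick back on its rest as you found it, let go, and leave everything else on the bench where it is.

Things in the scene. Friction and masses are not known exactly. Their poses are not given: they have to be found in the camera images.
- press_bed: Arbor press, grey-green iron, fixed. Bed 160 (x) by 210 (y) by 45 mm high, ground steel top. Origin: centre of the bed's underside on the bench. Two T-slots along y; the job is in the front one (x = -45 mm). Column at the far side (x > 80, y -110 to 0 mm); head and ram over x > -25, y -90 to -20 mm, 104 to 380 mm high; lever at y = -115. Above the slot it is clear but for the stop.
- slot_mouth (a point): Open end of the front T-slot: centre of the slot's floor at the bed's +y end face, 13 mm above the bench. Axes as the bed's: the slot runs in towards -y, the way out is +y. Slot open at the top: 18 mm wide between lips 20 mm thick (bed top is 32 mm above the floor); below the lips a chamber 30 mm wide, 12 mm high.
- stop_face (a point): Back stop, steel, bolted over the front slot: its foot fills the slot from here (on the slot's floor, 102 mm in from slot_mouth) on towards -y; its block (50 by 30 mm) ends 3 mm further in and rises 22 mm over the bed, its bolt 43 mm. Axes as the bed's.
- tnut: Brass T-nut, 85 g. Base 28 x 28 x 10.5 mm, neck 17 mm wide (x), 28 mm long (y), 20 mm high in all; plain 10 mm hole down through its centre. Origin: centre of underside; z up, y along the slot. Starts 2 to 5 mm from the stop (the hook does not fit behind), top 10.5 mm below the bed's top. Two spring balls under it (3 mm) press it up under the lips: sliding it takes a steady 3 to 6 N.
- hook_pick: Hook pick, 155 g: square aluminium haft 104 mm long, 16 x 16 mm, black rings, pink end band. Origin: middle of the haft on its axis; +x along it to the hook, z up. A brass collet (15 mm round) continues it to x = 72 mm, then a 5 mm steel wire. Balances near x = 30 mm.
- hook_nose (a point): The collet's front face on the pick's axis (axes as the pick's). Here the straight wire comes out along +x; its end is bent down: the toe, 5 mm thick, round tip 28 mm below the axis. How far the wire stands out is set by hand and differs each time: toe's axis 101 to 139 mm from here, not reported. The collet holds it up to about 60 N.
- pick_rest: Wooden pick rest, fixed. Base 125 x 50 x 8 mm; two uprights 8 mm thick at x = -47 and +47 mm with notches (21 mm wide, 10 mm deep, floor 50 mm above the bench) that carry the haft, axis 58 mm above the bench along the rest's x, hook end to +x. Origin: centre of underside; z up. 86 mm of room between the uprights to take the haft from above.
- mallet: Wooden mallet lying on the bench, head 75 by 120 by 75 mm. Leave alone.
- loose_stamp: Steel leather stamp with a pink band lying on the bench, 94 mm long, 9 mm thick. Leave alone.
- set_block: Small steel set block on the bench, 50 by 30 by 22 mm. Leave alone.
- edge_dye: Small jar on the bench, 48 mm across, 100 mm high. Leave alone.
Things that resemble listed ones, but are neither listed nor needed, are in the scene too. Leave any blue, purple or red look-alike of the pick_rest alone.

How it is judged:
By the outcome, as a careful person would: the job done as asked, in the order asked, and still so for the second after the job is handed in, with the robot touching nothing.
It also fails if it takes over 59 s, if anything falls off the work surface, if the arm or the gripper's body presses on something with over 40 N, if the wrist force passes 120 N, or if a joint passes its speed limit or range.

## Robot

A 6-joint arm with a two-finger parallel gripper is mounted at the origin on the work surface. World frame = base frame: x ahead of the robot, y to its left, z up, the work surface at z = 0. Lengths are in mm, angles in rad, forces in N, time in s.
With the tool pointing down it reaches from about 400 to 925 mm from the base axis. Payload 12.5 kg.
Tool frame: the origin (TCP) lies midway between the tips of the shut fingers; the grasp point (between the pads) lies 19 mm behind it; z points along the fingers, y is the line along which they close (so a half turn about z gives the same grasp; the last joint's range is limited). The gripper opens to 95 mm and grips with 3 to 60 N. Pads are 20 mm wide; open, the fingers measure 119 mm over their backs; the gripper's body (75 mm by 180 mm) begins 59 mm behind the grasp point.
Start: joints at [-1.358, 0.491, 1.559, -0, 1.092, -0.106], TCP at [195.915, -593.518, 214.661] pointing down, gripper open.
Joint ranges: [-3.1, 3.1], [-0.84, 2.19], [0.05, 2.79], [-1.13, 4.28], [0.06, 2.93], [-2.69, 2.69]. Speed limits (rad/s): [2.22, 2.22, 2.79, 3.14, 3.14, 3.14].

## Interface

Orientations are given as [roll, pitch, yaw] about the fixed x, y, z axes, in that order (R = Rz(yaw) Ry(pitch) Rx(roll)).
In Python, from cell import env gives the robot as it stands.
- The arm moves only by the tool arm_command, never from a script. Its argument "targets" is a list of rows, each a list of 5 numbers: the shift along the tool's x, y, z in mm, then the turn about the tool's z in degrees, then the opening, from 0 (shut) to 1 (fully open). In form: [[tx, ty, tz, roll, fingers], ...]. A call has 1 to 5 rows; each row is the pose to reach, as a shift and turn from the pose commanded when the call began, along the tool's axes at that moment; what a row does not reach only later rows make up. A row lasts 1/10 s, in which the tool goes at most 50 mm and 8.59 degrees, less where a joint would pass 70% of its speed; a pose out of reach is approached as far as the arm can. A call with a gripper value outside its range is refused whole. The fingers move at their own pace and stop on an object; the grip force is fixed at half the most. Time passes only in rows, so rows that repeat a pose let the fingers close. It gives the time, the measured TCP pose, the force, the opening and the grip force at its end, in the units of the state.
- env.state(): the state, without advancing time (a new reading comes with each control period).
- env.read_camera(name): name is "side" or "top"; returns a dict with "frame" (480x640x3 uint8, red, green, blue), "vertical_fov" (degrees; the focal length in pixels is half the picture's height over the tangent of half this angle, whatever the lens; pixels are square), "cx", "cy" (the principal point, pixels), "k1" (the pictures are not rectified: a ray, as slopes to the right and down, at radius r is drawn at 1 + k1 r^2 times it, then the intrinsics apply), "world_from_camera" (4x4, takes a point from camera to world coordinates). Camera axes: x right, y down, z forward; pixel columns grow to the right and rows downward; lengths in mm; the calibration is good to about 2 mm. A picture is of the moment at which its call begins. There is no depth.
- env.job_done(): hands the job in; it is judged then, once.
The state is a dict: "t": time; "joints": joint angles; "qvel": joint speeds; "tau": joint torques, N m; "eef_pos": TCP position; "tcp_rot": TCP orientation; "ft_force": force on the tool from outside, world axes, zero at the start; "moment": the same for the moment, N m; "opening": opening from 0.0 (shut) to 1.0 (fully open); "grip_force": force on a finger pad.
Only numpy, scipy, OpenCV 4.12 (cv2) and the standard library are available. Lean on these libraries where they do the work, as an engineer would, in place of code of your own. Each camera call takes 0.05 s, during which the arm holds its last target. There are 200 camera calls.

## Working session

There is one attempt and no reset: what is moved stays moved. The work goes in short steps, Python scripts to look and compute and a tool call to move; the robot and the scene stay as the last step left them, time stands still between calls to the robot, and variables do not carry over. Pictures are saved under pics/ and viewed, at most 10 in all, crops included, and the job is handed in when it is done.

Besides the shell and the picture viewer there is one more tool, called after "Request:" by a JSON object that holds its "api" and its "payload", one argument or row to a line. arm_command: Moves the arm, as the interface text tells. Its arguments: {"type":"object","properties":{"targets":{"type":"array","items":{"type":"array","items":{"type":"number"}}}},"required":["targets"]}

```bash
ls; mkdir -p pics; cat > h.py <<'E'
import numpy as np,cv2
from cell import env
def cam(n,save=None):
    c=env.read_camera(n)
    if save: cv2.imwrite('pics/'+save,c['frame'][:,:,::-1])
    c['f']=c['frame'].shape[0]/2/np.tan(np.radians(c['vertical_fov'])/2)
    return c
def ray(c,u,v):
    d=np.array([(u-c['cx'])/c['f'],(v-c['cy'])/c['f']]); s=d.copy()
    for _ in range(30): s=d/(1+c['k1']*(s@s))
    T=np.array(c['world_from_camera']); return T[:3,3],T[:3,:3]@np.array([s[0],s[1],1])
def onz(c,u,v,z):
    o,d=ray(c,u,v); return o+d*(z-o[2])/d[2]
def proj(c,p):
    T=np.array(c['world_from_camera']); q=T[:3,:3].T@(np.array(p)-T[:3,3]); s=q[:2]/q[2]
    return s*(1+c['k1']*(s@s))*c['f']+[c['cx'],c['cy']]
def tri(r1,r2):
    (a,d),(b,e)=r1,r2; t=np.linalg.lstsq(np.c_[d,-e],b-a,rcond=None)[0]
    p,q=a+d*t[0],b+e*t[1]; return (p+q)/2,np.linalg.norm(p-q)
E
python3 - <<'E'
from h import *
for n in('side','top'):
    c=cam(n,n+'0.png'); print(n,c['vertical_fov'],c['cx'],c['cy'],c['k1'],np.round(c['world_from_camera'],3).tolist())
print(env.state())
E
```

```text
pics
side 47.01521156826644 323.6470385222339 242.21957320252164 -0.09341312901293362 [[-1.0, 0.013, 0.014, 471.51], [-0.0, 0.732, -0.681, 1039.574], [-0.019, -0.681, -0.732, 1048.061], [0.0, 0.0, 0.0, 1.0]]
top 46.3584515956562 322.97718555730825 243.3479368268401 -0.16940179572307015 [[0.026, -0.992, 0.123, 285.212], [-1.0, -0.025, 0.006, 96.193], [-0.003, -0.123, -0.992, 1876.086], [0.0, 0.0, 0.0, 1.0]]
{'t': 0.1, 'joints': array([-1.35763300e+00,  4.91491775e-01,  1.55940816e+00, -1.85138450e-05,
        1.09170544e+00, -1.05585721e-01]), 'qvel': array([-0.00209659, -0.0004268 , -0.00150624, -0.00141078,  0.00083927,
       -0.00020274]), 'tau': array([ 3.92100847e-03, -6.13622046e+01, -2.58606023e+01,  6.93714945e-02,
        4.70146572e-02, -6.10221377e-05]), 'eef_pos': array([ 195.83936941, -593.28636013,  214.1180812 ]), 'tcp_rot': array([-3.14058384e+00, -9.04006861e-05,  3.18757550e-01]), 'ft_force': array([-0.18740765, -0.42050976,  0.11314249]), 'moment': array([ 0.06627972,  0.06488743, -0.01438587]), 'grip_force': 0.0, 'opening': 0.998975641906677}
```

View pics/side0.png

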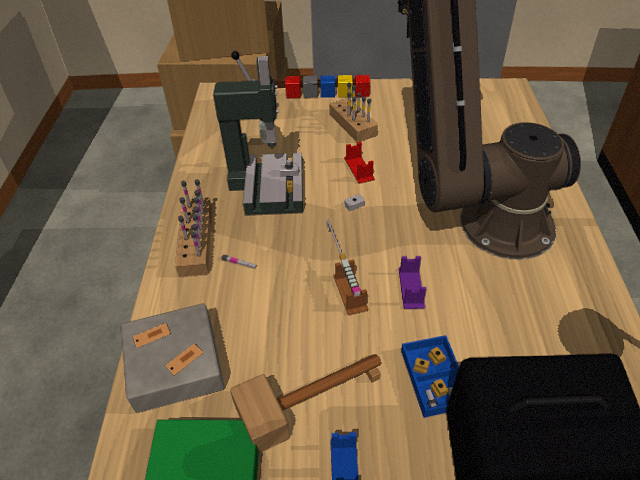

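View pics/top0.png

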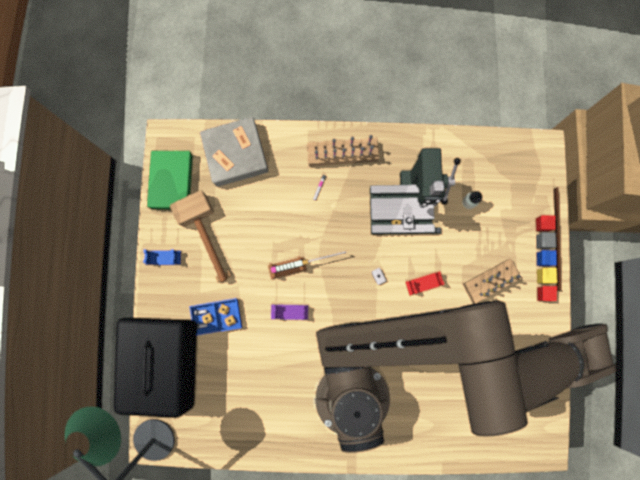

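```bash
python3 - <<'E'
import cv2,numpy as np
s=cv2.imread('pics/side0.png');t=cv2.imread('pics/top0.png')
a=cv2.resize(s[140:320,230:380],(500,600),interpolation=cv2.INTER_CUBIC)
b=cv2.resize(t[175:245,365:445],(300,262),interpolation=cv2.INTER_CUBIC)
c=cv2.resize(t[235:290,260:360],(300,165),interpolation=cv2.INTER_CUBIC)
o=np.zeros((600,800,3),np.uint8);o[:,:500]=a;o[:262,500:]=b;o[300:465,500:]=c
cv2.imwrite('pics/crop1.png',o)
E
```

```text
(no output)
```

View pics/crop1.png

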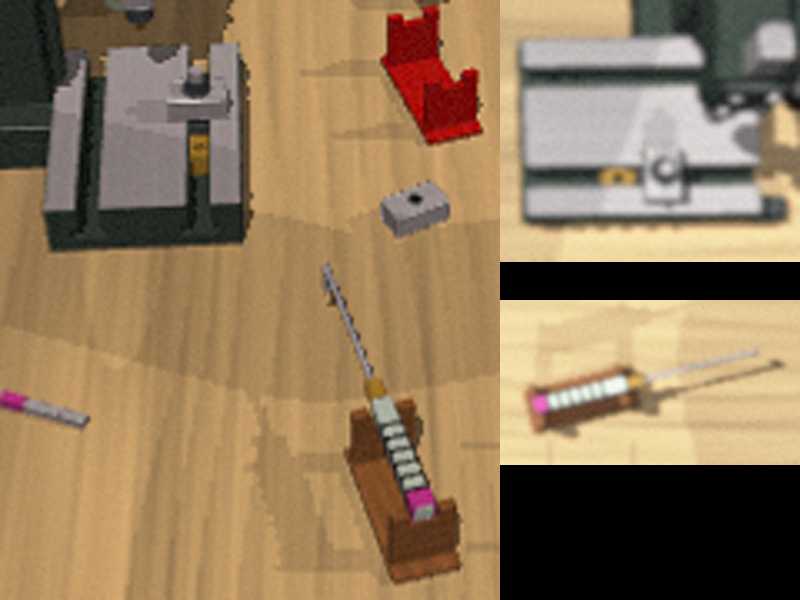

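```bash
python3 - <<'E'
from h import *
S=cam('side');T=cam('top')
def sp(x,y): return ray(S,230+(x+.5)/3.3333-.5,140+(y+.5)/3.3333-.5)
def sz(x,y,z): return onz(S,230+(x+.5)/3.3333-.5,140+(y+.5)/3.3333-.5,z).round(1)
def tpx(x,y,b): return (365+(x-500+.5)/3.75-.5,175+(y+.5)/3.75-.5) if b else (260+(x-500+.5)/3-.5,235+(y-300+.5)/3-.5)
def tz(x,y,z,b): return onz(T,*tpx(x,y,b),z).round(1)
print('collet',tri(sp(373,380),ray(T,*tpx(644,382,0)))); print('wire end',tri(sp(326,266),ray(T,*tpx(758,352,0))))
for n,c in(('S',S),('T',T)):
    h=cv2.cvtColor(c['frame'],cv2.COLOR_RGB2HSV)
    def blobs(lo,hi,roi,nm,z):
        m=cv2.inRange(h,lo,hi); k=np.zeros_like(m);k[roi[1]:roi[3],roi[0]:roi[2]]=1;m=m*k
        N,l,st,ce=cv2.connectedComponentsWithStats(m)
        for i in range(1,N):
            if st[i,4]>3: print(n,nm,st[i],ce[i].round(1),onz(c,*ce[i],z).round(1))
    blobs((140,90,80),(175,255,255),(320,230,380,320) if n=='S' else (250,240,310,290),'pink',66)
    blobs((15,130,90),(30,255,255),(280,165,300,205) if n=='S' else (385,210,410,230),'nut',34.5)
    blobs((0,0,190),(180,45,255),(330,250,370,300) if n=='S' else (265,250,310,280),'white',66)
print('bed S frontL,frontR,backR',sz(45,212,45),sz(243,205,45),sz(240,43,45)); print('slot edges S mouth',sz(187,207,45),sz(210,206,45))
print('bed T bl,tl',tz(524,216,45,1),tz(524,40,45,1),'br',tz(757,216,45,1)); print('slot T mouth',tz(524,168,45,1),tz(524,185,45,1),'stop left edge',tz(643,165,67,1))
print('nut hole S',sz(199,146,34.5),'T',tz(617,178,34.5,1))
print('toe tip S',sz(332,305,30))
E
```

```text
collet (array([447.37921269, 155.12712   ,  57.22993715]), np.float64(0.011303928517114883))
wire end (array([482.34748112,  32.06049147,  52.10084742]), np.float64(3.021617874988853))
S pink [352 286   9  10  53] [355.7 289.5] [418.2 271.8  66. ]
S nut [287 180   6  12  59] [289.3 185.3] [ 586.7 -122.6   34.5]
T pink [271 266   5   7  30] [272.9 269.2] [420.2 266.8  66. ]
T nut [392 220   9   4  21] [396.2 221.3] [ 592.9 -135.3   34.5]
T white [276 261  26  10 110] [289.2 265.2] [434.7 214.6  66. ]
bed S frontL,frontR,backR [706.3 -40.8  45. ] [547.2 -45.6  45. ] [ 555.5 -255.9   45. ]
slot edges S mouth [592.1 -44.2  45. ] [573.7 -45.   45. ]
bed T bl,tl [552.4 -50.8  45. ] [711.  -48.6  45. ] br [ 557.9 -257.8   45. ]
slot T mouth [595.3 -50.2  45. ] [580.  -50.4  45. ] stop left edge [ 597.  -152.8   67. ]
nut hole S [ 586.9 -130.6   34.5] T [ 590.3 -134.1   34.5]
toe tip S [476.6  52.8  30. ]
```

Request:
{"api": "arm_command", "payload": {
  "targets": [
    [42, -27, 0, 0, 1],
    [84, -54, 0, 0, 1],
    [126, -81, 0, 0, 1],
    [168, -109, 0, 0, 1],
    [210, -137, 0, 0, 1]
  ]
}}

```text
t: 0.7
eef_pos: [352.6, -396.6, 214.6]
tcp_rot: [3.142, -0.0, 0.318]
ft_force: [1.1, -0.3, -0.0]
opening: 1.001
grip_force: 0.0
```

Request:
{"api": "arm_command", "payload": {
  "targets": [
    [27, -41, 0, -8, 1],
    [54, -82, 0, -16, 1],
    [82, -123, 0, -24, 1],
    [109, -164, 0, -32, 1],
    [136, -206, 0, -40, 1]
  ]
}}

```text
t: 1.2
eef_pos: [416.5, -158.3, 214.7]
tcp_rot: [3.141, 0.0, 1.022]
ft_force: [1.0, -1.2, 0.2]
opening: 1.001
grip_force: 0.0
```

Request:
{"api": "arm_command", "payload": {
  "targets": [
    [42, -23, 0, -8, 1],
    [85, -45, 0, -16, 1],
    [127, -68, 0, -24, 1],
    [170, -91, 0, -32, 1],
    [212, -113, 0, -40, 1]
  ]
}}

```text
t: 1.7
eef_pos: [431.5, 81.7, 214.8]
tcp_rot: [3.141, 0.0, 1.721]
ft_force: [0.9, -0.7, 0.7]
opening: 1.001
grip_force: 0.0
```

```bash
cat >> h.py <<'E'
def go(x,y,z,yawdeg):
    s=env.state(); p=s['eef_pos']; w=s['tcp_rot'][2]; d=np.array([x,y,z])-p
    print('at',p.round(1),round(np.degrees(w),1),'F',s['ft_force'].round(1),'shift',np.round([d[0]*np.cos(w)+d[1]*np.sin(w),d[0]*np.sin(w)-d[1]*np.cos(w),-d[2]],1),'roll',round(-((yawdeg-np.degrees(w)+180)%360-180),1))
E
python3 -c "
from h import *
go(433.5,213,120,105)"
```

```text
at [431.5  81.7 214.8] 98.6 F [ 0.9 -0.7  0.7] shift [129.6  21.6  94.8] roll -6.4
```

Request:
{"api": "arm_command", "payload": {
  "targets": [
    [40, 7, 20, -3, 1],
    [80, 14, 40, -6.4, 1],
    [120, 20, 60, -6.4, 1],
    [129.6, 21.6, 90, -6.4, 1],
    [129.6, 21.6, 95, -6.4, 1]
  ]
}}

```text
t: 2.2
eef_pos: [433.1, 211.9, 117.2]
tcp_rot: [-3.137, 0.0, 1.829]
ft_force: [-0.4, 0.5, 0.5]
opening: 1.002
grip_force: 0.0
```

```bash
python3 - <<'E'
from h import *
S=cam('side','s1.png');T=cam('top','t1.png')
f=lambda i,x,y,w,h,W,H: cv2.resize(i['frame'][y:y+h,x:x+w,::-1],(W,H),interpolation=cv2.INTER_CUBIC)
cv2.imwrite('pics/c2.png',np.hstack([f(S,310,190,80,120,400,600),f(T,250,220,80,120,400,600)]))
go(433.5,213,39,105)
for z in(58,):
  for a in(-50,0,12,50,72): print(a,proj(S,[428.7+4+a*.259-3,224.7-a*.966,66]).round(1))
E
```

```text
at [434.1 210.6 119.2] 104.7 F [-1.   0.5 -0.3] shift [ 2.5  0.  80.2] roll -0.3
-50 [356.3 290. ]
0 [349.9 273.5]
12 [348.4 269.7]
50 [343.8 257.9]
72 [341.2 251.2]
```

View pics/c2.png

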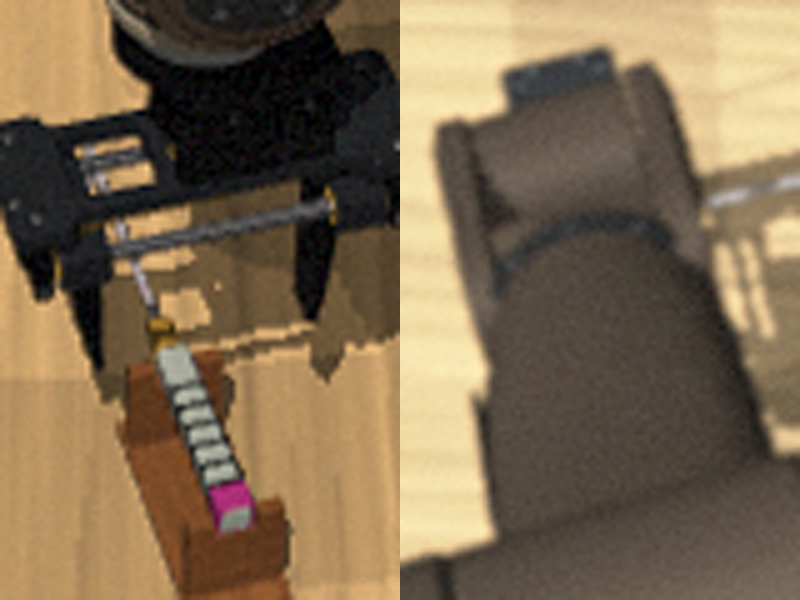

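```bash
python3 - <<'E'
from h import *
S=cam('side')
print(proj(S,[434.1,210.6,119.2]), onz(S,352.5,266.5,119.2), onz(S,345.6,264,66),onz(S,355.6,288,66))
E
```

```text
[348.1127506  253.62189334] [425.54698083 248.87014457 119.2       ] [438.81205361 195.6299518   66.        ] [418.13786168 267.38538206  66.        ]
```

Request:
{"api": "arm_command", "payload": {
  "targets": [
    [2.5, 0, 25, 0, 1],
    [2.5, 0, 50, 0, 1],
    [2.5, 0, 70, 0, 1],
    [2.5, 0, 80, 0, 1],
    [2.5, 0, 80, 0, 1]
  ]
}}

```text
t: 2.85
eef_pos: [434.2, 212.7, 39.7]
tcp_rot: [-3.141, 0.0, 1.825]
ft_force: [-0.7, 0.0, -0.6]
opening: 1.002
grip_force: 0.0
```

Request:
{"api": "arm_command", "payload": {
  "targets": [
    [0, 0, 0, 0, 0.3],
    [0, 0, 0, 0, 0.3],
    [0, 0, 0, 0, 0.3],
    [0, 0, 0, 0, 0.3],
    [0, 0, 0, 0, 0.3]
  ]
}}

```text
t: 3.35
eef_pos: [434.0, 213.5, 39.9]
tcp_rot: [3.141, 0.0, 1.827]
ft_force: [-0.1, -0.6, 0.2]
opening: 0.634
grip_force: 0.0
```

```bash
python3 - <<'E'
from h import *
S=cam('side','s2.png')
f=lambda i,x,y,w,h,W,H: cv2.resize(i['frame'][y:y+h,x:x+w,::-1],(W,H),interpolation=cv2.INTER_CUBIC)
cv2.imwrite('pics/c3.png',f(S,310,200,80,110,436,600))
print(env.state()['ft_force'],env.state()['opening'])
E
```

```text
[-0.5876964   0.18439911 -0.16881628] 0.593670650952497
```

View pics/c3.png

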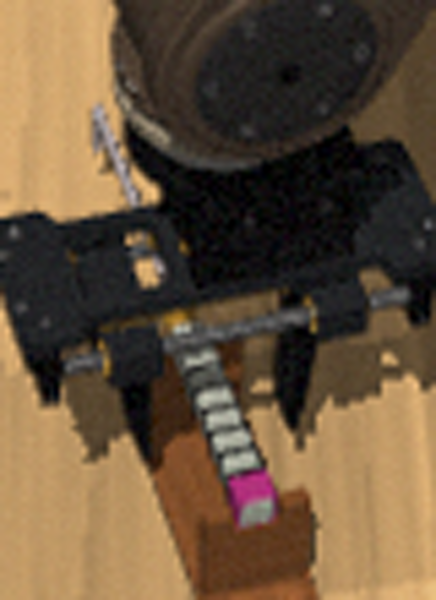

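Request:
{"api": "arm_command", "payload": {
  "targets": [
    [0, 0, 0, 0, 0.25],
    [0, 0, 0, 0, 0.25],
    [0, 0, 0, 0, 0.25],
    [0, 0, 0, 0, 0.25],
    [0, 0, 0, 0, 0.25]
  ]
}}

```text
t: 3.9
eef_pos: [433.9, 213.4, 39.6]
tcp_rot: [-3.142, 0.0, 1.827]
ft_force: [-0.2, 0.1, 0.2]
opening: 0.256
grip_force: 0.0
```

Request:
{"api": "arm_command", "payload": {
  "targets": [
    [0, 0, 0, 0, 0.1],
    [0, 0, 0, 0, 0],
    [0, 0, 0, 0, 0],
    [0, 0, 0, 0, 0],
    [0, 0, 0, 0, 0]
  ]
}}

```text
t: 4.4
eef_pos: [433.9, 213.4, 39.6]
tcp_rot: [3.142, 0.0, 1.827]
ft_force: [0.3, 0.2, -0.8]
opening: 0.166
grip_force: 30.0
```

Request:
{"api": "arm_command", "payload": {
  "targets": [
    [0, 0, -5, 0, 0],
    [0, 0, -15, 0, 0],
    [0, 0, -30, 0, 0],
    [0, 0, -50, 0, 0],
    [0, 0, -70, 0, 0]
  ]
}}

```text
t: 4.9
eef_pos: [433.7, 213.3, 110.9]
tcp_rot: [-3.141, 0.0, 1.827]
ft_force: [0.5, 0.7, -1.3]
opening: 0.163
grip_force: 30.0
```

```bash
python3 - <<'E'
from h import *
S=cam('side');T=cam('top')
go(581.5,75,110,91.7)
go(581.5,75,70,91.7)
E
```

```text
at [434.8 213.8 112.2] 104.7 F [ 0.7 -0.6 -1.2] shift [-171.4  106.8    2.2] roll 13.0
at [434.8 213.8 112.2] 104.7 F [ 0.7 -0.6 -1.2] shift [-171.4  106.8   42.2] roll 13.0
```

Request:
{"api": "arm_command", "payload": {
  "targets": [
    [-20, 13, 0, 2, 0],
    [-55, 34, 0, 5, 0],
    [-90, 56, 0, 8, 0],
    [-125, 78, 0, 11, 0],
    [-155, 97, 0, 13, 0]
  ]
}}

```text
t: 5.5
eef_pos: [568.0, 86.4, 109.1]
tcp_rot: [-3.141, 0.0, 1.597]
ft_force: [-0.7, 0.6, -0.9]
opening: 0.163
grip_force: 30.0
```

Request:
{"api": "arm_command", "payload": {
  "targets": [
    [-5, 5, 5, 0, 0],
    [-11, 12, 15, 0, 0],
    [-13, 14, 25, 0, 0],
    [-13, 14, 32, 0, 0],
    [-13, 14, 37, 0, 0]
  ]
}}

```text
t: 6.0
eef_pos: [580.4, 76.1, 71.5]
tcp_rot: [-3.14, 0.0, 1.601]
ft_force: [-0.2, -0.3, -1.4]
opening: 0.165
grip_force: 30.0
```

```bash
python3 - <<'E'
from h import *
S=cam('side','s3.png');T=cam('top','t3.png')
f=lambda i,x,y,w,h,W,H: cv2.resize(i['frame'][y:y+h,x:x+w,::-1],(W,H),interpolation=cv2.INTER_CUBIC)
cv2.imwrite('pics/c4.png',np.hstack([f(S,260,150,60,90,400,600),f(T,365,190,60,90,400,600)]))
print(env.state())
E
```

```text
{'t': 6.1, 'joints': array([ 1.75160086e-02,  6.12883681e-01,  1.79054144e+00, -7.43972640e-05,
        7.39682876e-01, -1.24861971e-02]), 'qvel': array([-0.00336609, -0.01537559, -0.01377602, -0.0016933 ,  0.01421841,
       -0.00121155]), 'tau': array([-1.21957529e-01, -6.17467761e+01, -1.85073513e+01,  3.22001742e-02,
       -1.34220128e-01,  7.90954691e-04]), 'eef_pos': array([580.58345779,  76.06702014,  71.81105743]), 'tcp_rot': array([-3.14007681e+00,  3.11401642e-05,  1.60085355e+00]), 'ft_force': array([ 0.10175051,  0.55642144, -1.81942651]), 'moment': array([ 0.0425786 , -0.10982712,  0.01752438]), 'grip_force': 29.971850216388702, 'opening': 0.1680255577344785}
```

View pics/c4.png

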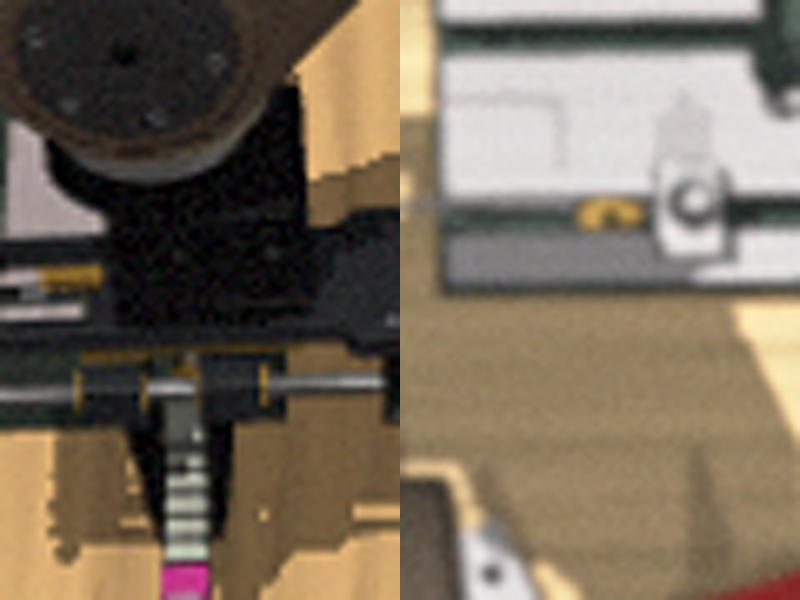

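```bash
python3 - <<'E'
from h import *
a=np.mean([cam('top')['frame'].astype(float) for _ in range(6)],0);T=cam('top')
b=cv2.imread('pics/top0.png')[:,:,::-1].astype(float)
g=a-b
print('pred wire',[proj(T,[580.5+d*.03,76-d,90]).round(1).tolist() for d in(60,120,185)])
d=np.abs(g).sum(2)
print('cols',list(range(368,400,2)))
for r in range(214,228): print(r,d[r,368:400:1].astype(int).tolist())
print('raw gray'); 
for r in range(216,227): print(r,a[r,368:402].mean(1).astype(int).tolist())
E
```

```text
pred wire [[351.7, 220.6], [370.2, 220.5], [390.3, 220.4]]
cols [368, 370, 372, 374, 376, 378, 380, 382, 384, 386, 388, 390, 392, 394, 396, 398]
214 [199, 168, 60, 48, 83, 91, 89, 88, 100, 97, 83, 97, 100, 89, 71, 96, 89, 97, 92, 87, 76, 62, 76, 89, 92, 78, 97, 90, 80, 81, 34, 34]
215 [169, 168, 61, 62, 92, 97, 91, 100, 84, 96, 92, 84, 83, 80, 87, 96, 92, 89, 83, 94, 91, 84, 94, 92, 89, 98, 95, 91, 77, 55, 34, 22]
216 [184, 156, 64, 57, 100, 88, 87, 88, 89, 96, 91, 83, 94, 97, 97, 90, 82, 98, 83, 92, 84, 89, 87, 91, 101, 93, 89, 89, 74, 52, 26, 20]
217 [185, 182, 84, 51, 82, 95, 85, 88, 79, 75, 86, 100, 89, 99, 87, 98, 106, 90, 85, 88, 99, 92, 93, 92, 90, 92, 97, 91, 66, 34, 35, 26]
218 [204, 175, 95, 42, 83, 95, 109, 91, 87, 90, 92, 100, 101, 94, 95, 94, 95, 97, 101, 96, 95, 94, 86, 86, 94, 87, 91, 74, 45, 41, 33, 32]
219 [183, 175, 65, 78, 124, 126, 119, 136, 122, 129, 132, 118, 111, 110, 130, 138, 121, 142, 142, 136, 120, 125, 114, 96, 66, 62, 65, 46, 32, 27, 25, 9]
220 [159, 119, 58, 107, 185, 176, 170, 191, 186, 181, 193, 215, 202, 207, 206, 214, 196, 207, 223, 203, 209, 221, 18
[... 2222 characters left out ...]
 70, 76, 95, 131, 152, 145, 112, 86, 101, 128, 138, 120, 93]
223 [116, 109, 93, 79, 72, 76, 73, 73, 71, 69, 70, 70, 73, 76, 78, 79, 80, 83, 82, 80, 79, 79, 79, 97, 123, 138, 131, 105, 76, 84, 100, 103, 90, 72]
224 [116, 110, 89, 72, 69, 73, 78, 83, 85, 81, 80, 83, 87, 92, 94, 94, 94, 93, 94, 95, 94, 92, 93, 97, 106, 116, 114, 104, 94, 92, 95, 95, 88, 82]
225 [121, 114, 94, 75, 86, 96, 103, 106, 108, 107, 108, 106, 108, 110, 111, 112, 113, 110, 112, 111, 109, 111, 110, 111, 114, 118, 115, 119, 116, 117, 118, 118, 116, 113]
226 [123, 115, 95, 86, 102, 120, 122, 123, 123, 125, 124, 125, 123, 124, 124, 126, 123, 124, 124, 123, 124, 124, 124, 124, 126, 125, 126, 127, 128, 126, 127, 126, 128, 128]
```

Request:
{"api": "arm_command", "payload": {
  "targets": [
    [-8, 1, 0, 0, 0],
    [-16, 2, 2, 0, 0],
    [-24, 2.7, 5, 0, 0],
    [-26, 2.7, 9, 0, 0],
    [-26, 2.7, 12, 0, 0]
  ]
}}

```text
t: 6.95
eef_pos: [584.7, 48.9, 60.1]
tcp_rot: [-3.141, 0.0, 1.599]
ft_force: [0.7, -0.0, -3.0]
opening: 0.167
grip_force: 30.0
```

```bash
cat > chk.py <<'E'
from h import *
fr=[cam('top')['frame'].astype(float) for _ in range(4)];T=cam('top');a=np.mean(fr,0).mean(2)
s=env.state();p=s['eef_pos'];w=s['tcp_rot'][2];print(p.round(1),round(np.degrees(w),2),s['ft_force'].round(1),s['moment'].round(2))
z=p[2]+18.4;u=-np.array([np.cos(w),np.sin(w)])
for L in(120,184,186.5): print(L,(p[:2]+u*L).round(1),proj(T,[*(p[:2]+u*L),z]).round(1), 'tip',proj(T,[*(p[:2]+u*L),z-28]).round(1))
print('hole',onz(T,396,222.5,34.5).round(1),'      cols 382..404')
for r in range(214,227): print(r,a[r,382:405].astype(int).tolist())
E
python3 chk.py
```

```text
[584.8  49.7  60.6] 91.68 [-0.9  0.3 -1.6] [ 0.05 -0.09  0.01]
120 [588.4 -70.2] [378. 220.] tip [377.2 221.4]
184 [ 590.2 -134.2] [397.6 219.9] tip [396.5 221.3]
186.5 [ 590.3 -136.7] [398.3 219.9] tip [397.2 221.3]
hole [ 588.9 -134.7   34.5]       cols 382..404
214 [220, 221, 221, 221, 221, 221, 220, 221, 220, 220, 221, 221, 221, 218, 209, 207, 214, 221, 222, 220, 208, 190, 204]
215 [221, 219, 221, 220, 219, 220, 221, 220, 220, 221, 220, 220, 222, 219, 208, 207, 216, 221, 222, 219, 196, 185, 208]
216 [221, 221, 221, 221, 222, 222, 222, 222, 221, 222, 223, 222, 223, 219, 212, 209, 216, 223, 223, 219, 198, 182, 206]
217 [223, 224, 224, 224, 223, 224, 224, 224, 224, 224, 223, 224, 224, 222, 210, 209, 219, 223, 225, 224, 205, 186, 203]
218 [207, 206, 206, 206, 206, 205, 205, 207, 206, 204, 206, 206, 203, 198, 192, 189, 196, 201, 201, 201, 187, 171, 178]
219 [163, 161, 161, 159, 160, 161, 157, 158, 156, 158, 160, 157, 155, 149, 144, 140, 140, 142, 137, 132, 131, 128, 132]
220 [127, 122, 122, 123, 121, 121, 116, 111, 115, 121, 135, 140, 140, 129, 119, 118, 123, 116, 103, 91, 91, 96, 95]
221 [85, 84, 83, 83, 85, 78, 76, 74, 79, 98, 130, 148, 146, 122, 103, 111, 129, 131, 114, 91, 84, 90, 96]
222 [50, 46, 50, 58, 54, 48, 53, 56, 66, 90, 119, 137, 128, 101, 78, 96, 118, 115, 95, 73, 69, 86, 108]
223 [47, 46, 50, 54, 50, 51, 56, 66, 74, 84, 95, 102, 99, 78, 66, 82, 95, 88, 75, 61, 61, 87, 114]
224 [75, 72, 71, 73, 73, 73, 78, 78, 79, 89, 91, 98, 93, 90, 90, 92, 95, 96, 89, 80, 79, 95, 117]
225 [107, 105, 104, 107, 105, 106, 106, 105, 106, 111, 113, 117, 118, 116, 117, 118, 117, 119, 117, 115, 111, 106, 119]
226 [125, 123, 123, 124, 125, 125, 125, 125, 125, 122, 126, 128, 129, 127, 127, 128, 126, 128, 126, 128, 120, 112, 119]
```

Request:
{"api": "arm_command", "payload": {
  "targets": [
    [0, -0.5, 3, 0, 0],
    [0, -1, 6, 0, 0],
    [0, -1, 9, 0, 0],
    [0, -1, 12, 0, 0],
    [0, -1, 14, 0, 0]
  ]
}}

```text
t: 7.7
eef_pos: [583.7, 49.5, 46.2]
tcp_rot: [-3.141, 0.0, 1.6]
ft_force: [-0.1, 0.3, -1.2]
opening: 0.167
grip_force: 30.0
```

Request:
{"api": "arm_command", "payload": {
  "targets": [
    [0, 0, 0.5, 0, 0],
    [0, 0, 1.2, 0, 0],
    [0, 0, 2, 0, 0],
    [0, 0, 2.7, 0, 0],
    [0, 0, 3.2, 0, 0]
  ]
}}

```text
t: 8.2
eef_pos: [583.8, 49.5, 43.4]
tcp_rot: [3.142, 0.0, 1.6]
ft_force: [-0.0, -0.5, -0.7]
opening: 0.163
grip_force: 30.0
```

Request:
{"api": "arm_command", "payload": {
  "targets": [
    [0, 0, 0.5, 0, 0],
    [0, 0, 1, 0, 0],
    [0, 0, 1.5, 0, 0],
    [0, 0, 2, 0, 0],
    [0, 0, 2, 0, 0]
  ]
}}

```text
t: 8.7
eef_pos: [583.8, 49.5, 41.3]
tcp_rot: [-3.142, 0.0, 1.6]
ft_force: [-0.3, 0.8, -1.4]
opening: 0.168
grip_force: 30.0
```

```bash
python3 -c "
from h import *
for i in range(3):
  cam('top');s=env.state();print(s['eef_pos'].round(1),s['ft_force'].round(1),s['moment'].round(3))"
```

```text
[583.8  49.5  41.4] [ 0.1 -0.5 -1.1] [ 0.05  -0.042 -0.013]
[583.8  49.5  41.4] [ 0.3 -0.8 -1.7] [-0.016 -0.107 -0.061]
[583.8  49.5  41.4] [ 0.6  0.6 -1.5] [ 0.05  -0.101 -0.003]
```

Request:
{"api": "arm_command", "payload": {
  "targets": [
    [0, 0, 0.6, 0, 0],
    [0, 0, 1.2, 0, 0],
    [0, 0, 2, 0, 0],
    [0, 0, 2.8, 0, 0],
    [0, 0, 3, 0, 0]
  ]
}}

```text
t: 9.35
eef_pos: [583.8, 49.5, 38.3]
tcp_rot: [-3.141, 0.0, 1.6]
ft_force: [-0.1, -0.4, -1.6]
opening: 0.167
grip_force: 30.0
```

Request:
{"api": "arm_command", "payload": {
  "targets": [
    [0, 0, 1, 0, 0],
    [0, 0, 2, 0, 0],
    [0, 0, 3, 0, 0],
    [0, 0, 4, 0, 0],
    [0, 0, 5, 0, 0]
  ]
}}

```text
t: 9.85
eef_pos: [583.8, 49.5, 33.3]
tcp_rot: [-3.141, 0.0, 1.6]
ft_force: [0.6, -0.3, -0.9]
opening: 0.165
grip_force: 30.0
```

```bash
python3 -c "
from h import *
for i in range(3):
  cam('top');s=env.state();print(s['eef_pos'].round(1),s['ft_force'].round(1),s['moment'].round(3))"
```

```text
[583.7  49.5  33.1] [-0.3  0.6 -1.3] [-0.041 -0.043 -0.043]
[583.7  49.5  33.2] [-0.3  0.1 -1.5] [ 0.046 -0.146 -0.018]
[583.8  49.5  33.3] [ 0.4  0.4 -1.1] [ 0.028 -0.137  0.002]
```

Request:
{"api": "arm_command", "payload": {
  "targets": [
    [1, 0, 0, 0, 0],
    [2, 0, 0, 0, 0],
    [3, 0, 0, 0, 0],
    [4, 0, 0, 0, 0],
    [5, 0, 0, 0, 0]
  ]
}}

```text
t: 10.5
eef_pos: [583.7, 54.4, 33.4]
tcp_rot: [3.142, 0.0, 1.6]
ft_force: [0.0, -2.9, -1.1]
opening: 0.166
grip_force: 30.0
```

Request:
{"api": "arm_command", "payload": {
  "targets": [
    [1, 0, 0, 0, 0],
    [2, 0, 0, 0, 0],
    [3, 0, 0, 0, 0],
    [4, 0, 0, 0, 0],
    [5, 0, 0, 0, 0]
  ]
}}

```text
t: 11.0
eef_pos: [583.5, 59.5, 33.4]
tcp_rot: [3.142, 0.0, 1.6]
ft_force: [0.5, -2.4, -1.3]
opening: 0.165
grip_force: 30.0
```

```bash
python3 chk.py|tail -9; cat >m.py <<'E'
from h import *
E
```

```text
218 [187, 188, 190, 188, 188, 187, 189, 189, 189, 189, 188, 187, 191, 195, 199, 201, 201, 200, 200, 199, 186, 176, 191]
219 [125, 124, 123, 122, 125, 125, 124, 126, 127, 126, 128, 130, 138, 151, 156, 153, 140, 131, 127, 131, 133, 150, 172]
220 [83, 81, 80, 82, 81, 80, 80, 84, 89, 96, 99, 106, 121, 136, 141, 132, 102, 70, 60, 70, 93, 136, 163]
221 [89, 92, 93, 94, 94, 95, 96, 97, 103, 105, 109, 114, 118, 117, 111, 105, 83, 56, 44, 60, 90, 138, 173]
222 [77, 81, 83, 91, 92, 90, 87, 90, 93, 96, 97, 97, 92, 82, 81, 79, 68, 53, 40, 50, 78, 138, 186]
223 [60, 62, 71, 75, 77, 76, 77, 77, 78, 84, 81, 81, 72, 71, 76, 76, 73, 58, 50, 46, 67, 135, 198]
224 [72, 72, 77, 77, 80, 78, 79, 84, 83, 86, 93, 92, 89, 94, 94, 94, 91, 83, 79, 77, 85, 137, 209]
225 [108, 105, 106, 106, 106, 106, 106, 106, 108, 110, 114, 117, 117, 116, 118, 118, 117, 116, 115, 114, 109, 139, 195]
226 [123, 122, 121, 123, 123, 122, 125, 122, 124, 125, 124, 127, 126, 126, 126, 124, 127, 128, 126, 126, 117, 121, 169]
```

Request:
{"api": "arm_command", "payload": {
  "targets": [
    [4, 0, 0, 0, 0],
    [8, 0, 0, 0, 0],
    [13, 0, 0, 0, 0],
    [18, 0, 0, 0, 0],
    [23, 0, 0, 0, 0]
  ]
}}

```text
t: 11.75
eef_pos: [582.8, 82.9, 33.4]
tcp_rot: [-3.142, 0.0, 1.6]
ft_force: [-0.3, -3.5, -3.0]
opening: 0.166
grip_force: 30.0
```

Request:
{"api": "arm_command", "payload": {
  "targets": [
    [5, 0, 0, 0, 0],
    [10, 0, 0, 0, 0],
    [15, 0, 0, 0, 0],
    [20, 0, 0, 0, 0],
    [24, 0, 0, 0, 0]
  ]
}}

```text
t: 12.25
eef_pos: [582.1, 107.0, 33.4]
tcp_rot: [-3.142, 0.0, 1.6]
ft_force: [-0.1, -3.1, -1.7]
opening: 0.165
grip_force: 30.0
```

```bash
python3 - <<'E'
from h import *
s=env.state();print(s['eef_pos'].round(1),s['ft_force'].round(1),s['moment'].round(3))
T=cam('top');c=T['frame'][205:235,355:420]
h=cv2.cvtColor(c,cv2.COLOR_RGB2HSV);m=cv2.inRange(h,(15,110,60),(32,255,255))
N,l,st,ce=cv2.connectedComponentsWithStats(m)
for i in range(1,N):
  if st[i,4]>2: print(st[i],ce[i]+[355,205],onz(T,*(ce[i]+[355,205]),34.5).round(1))
E
```

```text
[582.1 107.   33.4] [-0.1 -3.1 -1.7] [-0.466 -0.072 -0.004]
[26 16  4  3 10] [382.8 221.9] [589.8 -90.4  34.5]
```

Request:
{"api": "arm_command", "payload": {
  "targets": [
    [5, 0, 0, 0, 0],
    [10, 0, 0, 0, 0],
    [15, 0, 0, 0, 0],
    [20, 0, 0, 0, 0],
    [24, 0, 0, 0, 0]
  ]
}}

```text
t: 12.8
eef_pos: [581.4, 131.0, 33.4]
tcp_rot: [3.142, -0.0, 1.6]
ft_force: [-0.5, -3.6, -2.0]
opening: 0.168
grip_force: 30.0
```

Request:
{"api": "arm_command", "payload": {
  "targets": [
    [3, 0, 0, 0, 0],
    [6, 0, 0, 0, 0],
    [9, 0, 0, 0, 0],
    [12, 0, 0, 0, 0],
    [15, 0, 0, 0, 0]
  ]
}}

```text
t: 13.3
eef_pos: [581.0, 145.6, 33.4]
tcp_rot: [-3.142, 0.0, 1.6]
ft_force: [0.3, -2.8, -1.2]
opening: 0.165
grip_force: 30.0
```

Request:
{"api": "arm_command", "payload": {
  "targets": [
    [3, 0, 0, 0, 0],
    [6, 0, 0, 0, 0],
    [9, 0, 0, 0, 0],
    [12, 0, 0, 0, 0],
    [15, 0, 0, 0, 0]
  ]
}}

```text
t: 13.8
eef_pos: [580.6, 161.0, 33.4]
tcp_rot: [3.141, -0.0, 1.6]
ft_force: [-0.6, -0.2, -1.1]
opening: 0.164
grip_force: 30.0
```

```bash
python3 - <<'E'
from h import *
s=env.state();print(s['eef_pos'].round(1),s['ft_force'].round(1),s['moment'].round(3))
S=cam('side');T=cam('top')
f=lambda i,x,y,w,h,W,H: cv2.resize(i['frame'][y:y+h,x:x+w,::-1],(W,H),interpolation=cv2.INTER_CUBIC)
cv2.imwrite('pics/c5.png',np.hstack([f(S,250,150,80,120,400,600),f(T,335,190,60,90,400,600)]))
E
```

```text
[580.6 161.   33.4] [-0.6 -0.2 -1.1] [ 0.027 -0.113 -0.023]
```

View pics/c5.png

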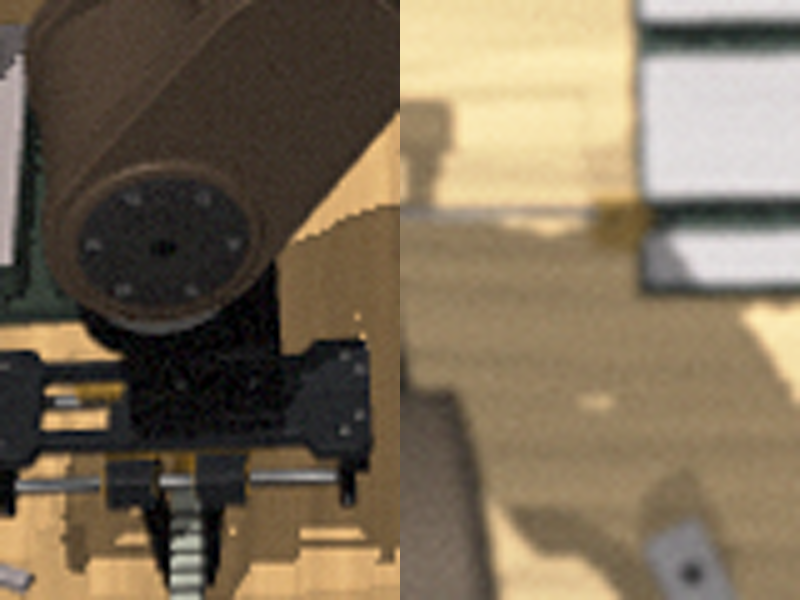

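Request:
{"api": "arm_command", "payload": {
  "targets": [
    [0, 0, -5, 0, 0],
    [0, 0, -15, 0, 0],
    [0, 0, -30, 0, 0],
    [0, 0, -45, 0, 0],
    [0, 0, -60, 0, 0]
  ]
}}

```text
t: 14.4
eef_pos: [580.7, 160.3, 94.9]
tcp_rot: [3.141, -0.0, 1.6]
ft_force: [0.4, 0.1, -1.6]
opening: 0.168
grip_force: 30.0
```

Request:
{"api": "arm_command", "payload": {
  "targets": [
    [0, -25, 0, 0, 0],
    [0, -65, 0, 0, 0],
    [0, -105, 0, 0, 0],
    [0, -140, 0, 0, 0],
    [0, -160, 0, 0, 0]
  ]
}}

```text
t: 14.9
eef_pos: [418.2, 155.5, 94.3]
tcp_rot: [-3.141, 0.0, 1.6]
ft_force: [-0.3, 0.3, -1.4]
opening: 0.168
grip_force: 30.0
```

```bash
python3 - <<'E'
from h import *
S=cam('side','s6.png');T=cam('top','t6.png')
s=env.state();print(s['eef_pos'].round(1),s['ft_force'].round(1),s['moment'].round(3))
f=lambda i,x,y,w,h,W,H: cv2.resize(i['frame'][y:y+h,x:x+w,::-1],(W,H),interpolation=cv2.INTER_CUBIC)
cv2.imwrite('pics/c6.png',np.hstack([f(S,265,175,40,60,400,600),f(T,350,200,40,60,400,600)]))
E
```

```text
[418.6 155.7  94.3] [ 0.4 -0.  -2. ] [-0.025 -0.06   0.018]
```

View pics/c6.png

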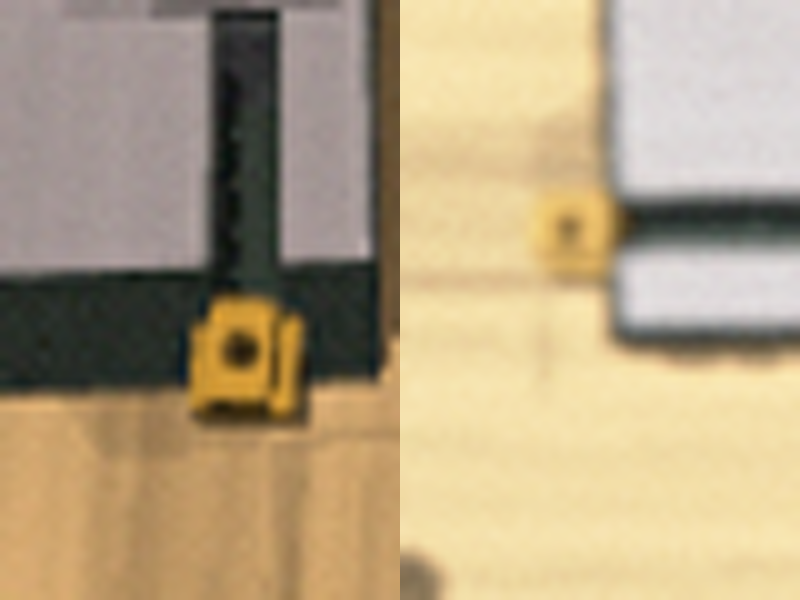

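```bash
python3 - <<'E'
from h import *
S=cam('side');T=cam('top')
sp=lambda x,y:(265+(x+.5)/10-.5,175+(y+.5)/10-.5); tp=lambda x,y:(350+(x-400+.5)/10-.5,200+(y+.5)/10-.5)
print('hole tri',tri(ray(S,*sp(240,350)),ray(T,*tp(569,228))))
for z in(20,25,30): print(z,'S hole',onz(S,*sp(240,350),z).round(1),'topback',onz(S,*sp(240,298),z).round(1),'T hole',onz(T,*tp(569,228),z).round(1))
print('front bottom S z0',onz(S,*sp(245,418),0),'T front',onz(T,*tp(538,228),0),onz(T,*tp(538,228),10),'T rear',onz(T,*tp(615,228),20),onz(T,*tp(615,228),33))
print('S face bottom',onz(S,*sp(340,385),0),'mouth T',onz(T,*tp(610,260),45))
go(580,155.5,94,91.7)
E
```

```text
hole tri (array([587.10695167, -36.55893084,  23.67368771]), np.float64(2.8646243628866888))
20 S hole [586.1 -40.1  20. ] topback [587.  -60.6  20. ] T hole [589.2 -36.9  20. ]
25 S hole [585.5 -34.8  25. ] topback [586.4 -55.3  25. ] T hole [588.3 -36.6  25. ]
30 S hole [585.  -29.6  30. ] topback [585.9 -49.9  30. ] T hole [587.5 -36.2  30. ]
front bottom S z0 [585.7590922  -34.27627327   0.        ] T front [592.15432001 -27.82079743   0.        ] [590.5182405  -27.15977424  10.        ] T rear [589.56867262 -52.37874602  20.        ] [587.43696095 -51.33815271  33.        ]
S face bottom [560.27353439 -46.67914912   0.        ] mouth T [574.70344304 -48.87456627  45.        ]
at [421.6 155.9  94.3] 91.7 F [ 0.3  0.1 -0.9] shift [ -5.1 158.3   0.3] roll -0.0
```

```bash
python3 -c "
from h import *
go(582,147,94,91.7)"
```

```text
at [421.6 155.9  94.3] 91.7 F [ 0.3  0.1 -0.9] shift [-13.6 160.    0.3] roll -0.0
```

Request:
{"api": "arm_command", "payload": {
  "targets": [
    [-3, 30, 0, 0, 0],
    [-7, 70, 0, 0, 0],
    [-11, 110, 0, 0, 0],
    [-13, 145, 0, 0, 0],
    [-13.5, 160, 0, 0, 0]
  ]
}}

```text
t: 15.6
eef_pos: [585.2, 146.4, 93.5]
tcp_rot: [3.139, -0.0, 1.599]
ft_force: [-0.1, -0.2, -0.5]
opening: 0.164
grip_force: 30.0
```

Request:
{"api": "arm_command", "payload": {
  "targets": [
    [0, 0, 10, 0, 0],
    [0, 0, 22, 0, 0],
    [0, 0, 34, 0, 0],
    [0, 0, 42, 0, 0],
    [0, 0, 46, 0, 0]
  ]
}}

```text
t: 16.1
eef_pos: [580.2, 147.0, 46.2]
tcp_rot: [-3.14, 0.0, 1.6]
ft_force: [0.7, 0.4, -1.7]
opening: 0.161
grip_force: 30.0
```

```bash
python3 - <<'E'
from h import *
T=cam('top');a=np.mean([cam('top')['frame'].astype(float).mean(2) for _ in range(4)],0)
go(582,147,48,91.7)
for r in range(216,230): print(r,a[r,356:374].astype(int).tolist())
s=env.state();p=s['eef_pos']
print(proj(T,[p[0]+6.2,p[1]-184,p[2]+18.4]),proj(T,[p[0]+6.2,p[1]-184,p[2]-9.6]))
E
```

```text
at [581.1 147.   47.8] 91.7 F [ 0.4  0.8 -1.3] shift [-0.   0.9 -0.2] roll -0.0
216 [192, 192, 194, 194, 193, 192, 189, 181, 175, 175, 176, 177, 175, 162, 143, 161, 202, 219]
217 [196, 197, 197, 197, 198, 195, 191, 184, 180, 179, 176, 181, 177, 167, 142, 149, 190, 210]
218 [201, 201, 202, 201, 201, 201, 197, 188, 184, 181, 183, 183, 182, 173, 144, 136, 157, 174]
219 [189, 190, 190, 191, 190, 188, 190, 183, 174, 171, 171, 172, 173, 163, 132, 108, 105, 113]
220 [163, 164, 165, 164, 163, 166, 163, 159, 152, 149, 148, 147, 148, 136, 110, 80, 65, 58]
221 [165, 164, 170, 172, 172, 173, 170, 165, 158, 146, 131, 127, 121, 106, 89, 73, 59, 50]
222 [188, 191, 194, 197, 198, 195, 186, 176, 157, 135, 111, 103, 101, 93, 83, 76, 64, 53]
223 [187, 192, 198, 204, 204, 200, 185, 153, 125, 105, 87, 89, 90, 90, 84, 77, 65, 56]
224 [147, 163, 178, 189, 192, 193, 179, 141, 105, 88, 84, 83, 88, 91, 84, 77, 75, 69]
225 [120, 130, 139, 146, 155, 171, 166, 139, 110, 89, 85, 88, 89, 88, 83, 84, 93, 97]
226 [117, 119, 118, 117, 123, 134, 138, 122, 104, 93, 92, 92, 88, 89, 84, 89, 105, 120]
227 [117, 116, 116, 115, 112, 117, 118, 112, 105, 103, 99, 99, 99, 91, 83, 89, 110, 125]
228 [118, 115, 118, 118, 116, 117, 116, 114, 116, 111, 114, 116, 113, 105, 89, 81, 106, 123]
229 [122, 123, 121, 122, 125, 121, 123, 123, 121, 123, 123, 121, 122, 117, 93, 86, 103, 124]
[367.51393272 220.64187088] [366.87382985 222.01335645]
```

Request:
{"api": "arm_command", "payload": {
  "targets": [
    [0.5, 0.5, 3, 0, 0],
    [1, 0.5, 6, 0, 0],
    [1, 0.5, 9, 0, 0],
    [1, 0.5, 11, 0, 0],
    [1, 0.5, 12, 0, 0]
  ]
}}

```text
t: 16.85
eef_pos: [581.3, 147.9, 35.1]
tcp_rot: [-3.141, 0.0, 1.6]
ft_force: [0.0, 0.2, -0.9]
opening: 0.172
grip_force: 30.0
```

Request:
{"api": "arm_command", "payload": {
  "targets": [
    [0, 0, 0.5, 0, 0],
    [0, 0, 1, 0, 0],
    [0, 0, 1.5, 0, 0],
    [0, 0, 2, 0, 0],
    [0, 0, 2.5, 0, 0]
  ]
}}

```text
t: 17.35
eef_pos: [581.5, 147.9, 32.9]
tcp_rot: [3.141, 0.0, 1.6]
ft_force: [0.5, 0.5, -2.1]
opening: 0.165
grip_force: 30.0
```

```bash
cat >f.py <<'E'
from h import *
L=[]
for i in range(4):
  cam('top');s=env.state();L.append(np.r_[s['eef_pos'],s['ft_force'],s['moment']*10])
print(np.mean(L,0).round(2))
E
python3 f.py
```

```text
[ 5.8143e+02  1.4794e+02  3.2870e+01  2.8000e-01  1.0000e-01 -1.4100e+00
  1.0000e-01 -9.7000e-01  1.8000e-01]
```

Request:
{"api": "arm_command", "payload": {
  "targets": [
    [0, 0, 0.7, 0, 0],
    [0, 0, 1.4, 0, 0],
    [0, 0, 2.1, 0, 0],
    [0, 0, 2.8, 0, 0],
    [0, 0, 3.5, 0, 0]
  ]
}}

```text
t: 18.05
eef_pos: [581.4, 147.9, 29.3]
tcp_rot: [-3.142, 0.0, 1.6]
ft_force: [0.3, -0.2, -1.4]
opening: 0.163
grip_force: 30.0
```

```bash
python3 f.py
```

```text
[ 5.8143e+02  1.4794e+02  2.9300e+01 -7.9000e-01 -3.1000e-01 -1.2000e+00
  3.3000e-01 -1.1300e+00 -2.6000e-01]
```

Request:
{"api": "arm_command", "payload": {
  "targets": [
    [1, 0, 0.3, 0, 0],
    [2, 0, 0.6, 0, 0],
    [3, 0, 0.9, 0, 0],
    [4, 0, 1.2, 0, 0],
    [5, 0, 1.5, 0, 0]
  ]
}}

```text
t: 18.75
eef_pos: [581.4, 153.0, 27.9]
tcp_rot: [3.141, 0.0, 1.6]
ft_force: [0.7, -1.8, -0.8]
opening: 0.168
grip_force: 30.0
```

```bash
python3 f.py
```

```text
[ 5.8130e+02  1.5322e+02  2.7870e+01  2.7000e-01  4.1000e-01 -1.9700e+00
  4.2000e-01 -1.1800e+00  4.7000e-01]
```

Request:
{"api": "arm_command", "payload": {
  "targets": [
    [1, 0, 0.3, 0, 0],
    [2, 0, 0.6, 0, 0],
    [3, 0, 0.9, 0, 0],
    [4, 0, 1.2, 0, 0],
    [5, 0, 1.5, 0, 0]
  ]
}}

```text
t: 19.45
eef_pos: [581.2, 158.0, 26.4]
tcp_rot: [3.141, 0.0, 1.6]
ft_force: [0.3, -0.6, -1.4]
opening: 0.166
grip_force: 30.0
```

```bash
cat >n.py <<'E'
from h import *
T=cam('top');h=cv2.cvtColor(T['frame'],cv2.COLOR_RGB2HSV)[205:240,335:400]
m=cv2.inRange(h,(15,130,60),(30,255,255))
N,l,st,ce=cv2.connectedComponentsWithStats(m)
for i in range(1,N):
  if st[i,4]>5: print(st[i]+[335,205,0,0,0],(ce[i]+[335,205]).round(1),onz(T,*(ce[i]+[335,205]),18).round(1))
E
python3 f.py; python3 n.py
```

```text
[ 5.8117e+02  1.5805e+02  2.6390e+01  7.0000e-02  2.1000e-01 -1.2000e+00
 -8.0000e-01 -1.1700e+00  8.3000e-01]
[364 220   7   7  30] [367.4 223.3] [586.4 -40.2  18. ]
```

Request:
{"api": "arm_command", "payload": {
  "targets": [
    [1, 0, 0.3, 0, 0],
    [2, 0, 0.6, 0, 0],
    [3, 0, 0.9, 0, 0],
    [4, 0, 1.2, 0, 0],
    [5, 0, 1.5, 0, 0]
  ]
}}

```text
t: 20.2
eef_pos: [581.0, 163.0, 24.9]
tcp_rot: [3.142, 0.0, 1.6]
ft_force: [0.1, 0.2, -1.4]
opening: 0.166
grip_force: 30.0
```

Request:
{"api": "arm_command", "payload": {
  "targets": [
    [1, 0, 0.3, 0, 0],
    [2, 0, 0.6, 0, 0],
    [3, 0, 0.9, 0, 0],
    [4, 0, 1.2, 0, 0],
    [5, 0, 1.5, 0, 0]
  ]
}}

```text
t: 20.7
eef_pos: [580.8, 168.1, 23.4]
tcp_rot: [-3.142, 0.0, 1.6]
ft_force: [-0.4, 0.7, -1.7]
opening: 0.166
grip_force: 30.0
```

```bash
python3 f.py; python3 n.py; python3 - <<'E'
from h import *
a=np.mean([cam('top')['frame'].astype(float) for _ in range(4)],0)
for r in range(217,231): print(r,(a[r,354:378,0]-a[r,354:378,2]).astype(int).tolist())
E
```

```text
[ 5.8083e+02  1.6810e+02  2.3350e+01  3.0000e-02  6.8000e-01 -1.0100e+00
  4.4000e-01 -1.6900e+00  5.6000e-01]
[363 220   5   7  26] [364.8 222.7] [588.  -31.6  18. ]
217 [79, 78, 77, 77, 77, 78, 78, 77, 76, 76, 74, 73, 76, 78, 79, 79, 52, 12, 3, 6, 4, 4, 4, 3]
218 [78, 76, 77, 77, 77, 77, 78, 79, 78, 77, 73, 72, 71, 78, 85, 84, 56, 14, 2, 5, 6, 7, 6, 7]
219 [77, 77, 77, 77, 78, 80, 83, 79, 74, 72, 69, 65, 65, 69, 78, 81, 59, 17, 1, 2, 3, 3, 4, 2]
220 [74, 75, 75, 76, 77, 78, 73, 63, 60, 63, 65, 64, 64, 64, 65, 69, 53, 21, 0, -1, 0, 0, 0, -1]
221 [49, 48, 48, 49, 49, 47, 39, 34, 43, 59, 66, 67, 64, 60, 55, 51, 40, 12, -4, -4, -1, -2, -3, -3]
222 [49, 48, 48, 50, 47, 40, 24, 21, 37, 59, 66, 67, 65, 60, 50, 43, 30, 7, -5, -3, -3, -2, -2, -1]
223 [67, 68, 67, 68, 67, 57, 36, 30, 46, 63, 66, 66, 66, 59, 51, 42, 29, 9, -4, -2, -2, -1, -2, -2]
224 [63, 62, 62, 61, 60, 54, 48, 46, 55, 61, 63, 64, 67, 62, 52, 45, 32, 7, -1, -1, 0, 0, 0, 0]
225 [51, 50, 50, 50, 50, 49, 51, 50, 54, 56, 56, 61, 63, 60, 56, 47, 32, 5, 1, 3, 2, 5, 3, 3]
226 [49, 48, 49, 49, 50, 50, 52, 49, 52, 51, 55, 58, 60, 56, 55, 48, 31, 8, 2, 5, 6, 7, 6, 5]
227 [49, 49, 50, 50, 48, 49, 50, 48, 49, 50, 53, 52, 54, 54, 50, 48, 31, 8, 1, 4, 5, 4, 3, 3]
228 [48, 49, 48, 49, 51, 50, 49, 48, 49, 50, 50, 50, 49, 52, 51, 47, 33, 9, 1, 0, 4, 4, 4, 3]
229 [51, 51, 51, 51, 51, 51, 50, 51, 52, 50, 50, 51, 51, 51, 50, 50, 33, 7, 0, 1, 3, 6, 7, 4]
230 [54, 53, 52, 53, 53, 54, 54, 53, 54, 53, 53, 54, 52, 53, 53, 49, 36, 10, 0, 0, 1, 4, 5, 4]
```

Request:
{"api": "arm_command", "payload": {
  "targets": [
    [0, 0, -5, 0, 0],
    [0, 0, -15, 0, 0],
    [0, 0, -30, 0, 0],
    [0, 0, -50, 0, 0],
    [0, 0, -70, 0, 0]
  ]
}}

```text
t: 21.65
eef_pos: [580.9, 167.9, 95.3]
tcp_rot: [3.141, 0.0, 1.6]
ft_force: [0.6, 0.9, -1.1]
opening: 0.166
grip_force: 30.0
```

Request:
{"api": "arm_command", "payload": {
  "targets": [
    [0, -25, 0, 0, 0],
    [0, -65, 0, 0, 0],
    [0, -105, 0, 0, 0],
    [0, -140, 0, 0, 0],
    [0, -160, 0, 0, 0]
  ]
}}

```text
t: 22.15
eef_pos: [418.5, 163.1, 94.6]
tcp_rot: [3.142, 0.0, 1.6]
ft_force: [0.8, 0.2, -2.3]
opening: 0.166
grip_force: 30.0
```

```bash
python3 - <<'E'
from h import *
S=cam('side','s7.png');T=cam('top','t7.png')
f=lambda i,x,y,w,h,W,H: cv2.resize(i['frame'][y:y+h,x:x+w,::-1],(W,H),interpolation=cv2.INTER_CUBIC)
cv2.imwrite('pics/c7.png',np.hstack([f(S,265,175,40,60,400,600),f(T,350,200,40,60,400,600)]))
E
```

```text
(no output)
```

View pics/c7.png

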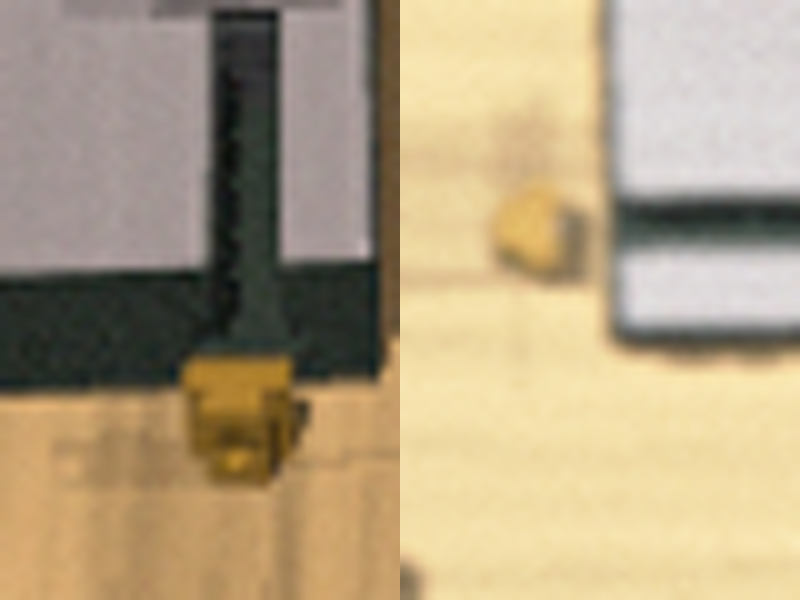

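```bash
python3 - <<'E'
from h import *
S=cam('side');T=cam('top')
sp=lambda x,y:(265+(x+.5)/10-.5,175+(y+.5)/10-.5); tp=lambda x,y:(350+(x-400+.5)/10-.5,200+(y+.5)/10-.5)
print('T rear top',onz(T,*tp(565,225),28).round(1),'front top',onz(T,*tp(497,225),28).round(1),'z0',onz(T,*tp(497,225),0).round(1),'x ext',onz(T,*tp(540,183),28).round(1),onz(T,*tp(540,275),28).round(1),onz(T,*tp(540,275),0).round(1))
print('S rear top edge',onz(S,*sp(185,362),28).round(1),onz(S,*sp(290,358),28).round(1),'front bottom',onz(S,*sp(240,483),0).round(1))
go(581,141,110,91.7)
E
```

```text
T rear top [588.8 -35.   28. ] front top [588.2 -12.2  28. ] z0 [592.8 -13.9   0. ] x ext [602.8 -26.4  28. ] [571.7 -26.9  28. ] [576.  -28.8   0. ]
S rear top edge [599.7 -27.3  28. ] [571.6 -28.3  28. ] front bottom [586.   -9.3   0. ]
at [422.  163.5  94.5] 91.7 F [ 0.3 -0.3 -2.2] shift [-27.2 158.3 -15.5] roll -0.0
```

Request:
{"api": "arm_command", "payload": {
  "targets": [
    [-6, 30, 0, 0, 0],
    [-14, 70, 0, 0, 0],
    [-22, 110, 0, 0, 0],
    [-27, 145, 0, 0, 0],
    [-27.7, 159.3, 0, 0, 0]
  ]
}}

```text
t: 22.85
eef_pos: [585.2, 139.3, 93.7]
tcp_rot: [3.139, -0.0, 1.598]
ft_force: [0.1, 0.3, -1.5]
opening: 0.168
grip_force: 30.0
```

Request:
{"api": "arm_command", "payload": {
  "targets": [
    [0, 0, 10, 0, 0],
    [0, 0, 22, 0, 0],
    [0, 0, 34, 0, 0],
    [0, 0, 40, 0, 0],
    [0, 0, 42, 0, 0]
  ]
}}

```text
t: 23.35
eef_pos: [580.2, 140.3, 50.4]
tcp_rot: [-3.14, 0.0, 1.6]
ft_force: [-0.2, -0.2, -1.6]
opening: 0.166
grip_force: 30.0
```

```bash
python3 f.py
```

```text
[ 5.8080e+02  1.4034e+02  5.1290e+01  1.9000e-01  2.0000e-02 -1.7900e+00
  1.0000e-02 -1.1900e+00  1.2000e-01]
```

Request:
{"api": "arm_command", "payload": {
  "targets": [
    [0, 0.5, 3, 0, 0],
    [0, 1, 6, 0, 0],
    [0, 1, 9, 0, 0],
    [0, 1, 12, 0, 0],
    [0, 1, 15, 0, 0]
  ]
}}

```text
t: 24.05
eef_pos: [581.9, 140.2, 36.1]
tcp_rot: [-3.141, 0.0, 1.6]
ft_force: [-0.1, 0.3, -1.9]
opening: 0.166
grip_force: 30.0
```

```bash
python3 f.py
```

```text
[ 5.8182e+02  1.4023e+02  3.6000e+01 -5.0000e-02 -4.0000e-02 -1.7000e+00
  2.5000e-01 -9.9000e-01  2.0000e-01]
```

Request:
{"api": "arm_command", "payload": {
  "targets": [
    [0, 0, 3, 0, 0],
    [0, 0, 6, 0, 0],
    [0, 0, 9, 0, 0],
    [0, 0, 13, 0, 0],
    [0, 0, 17, 0, 0]
  ]
}}

```text
t: 24.75
eef_pos: [582.0, 140.2, 19.0]
tcp_rot: [-3.142, 0.0, 1.6]
ft_force: [0.7, 0.1, -2.1]
opening: 0.167
grip_force: 30.0
```

```bash
python3 f.py
```

```text
[ 5.8177e+02  1.4022e+02  1.8850e+01 -4.6000e-01  7.4000e-01 -1.4100e+00
  3.0000e-02 -1.0600e+00  1.3000e-01]
```

Request:
{"api": "arm_command", "payload": {
  "targets": [
    [3, 0, 0, 0, 0],
    [6, 0, 0, 0, 0],
    [8, 0, 0, 0, 0],
    [10, 0, 0, 0, 0],
    [12, 0, 0, 0, 0]
  ]
}}

```text
t: 25.45
eef_pos: [581.6, 152.5, 19.5]
tcp_rot: [3.141, 0.0, 1.6]
ft_force: [-0.5, -0.8, -1.1]
opening: 0.166
grip_force: 30.0
```

Request:
{"api": "arm_command", "payload": {
  "targets": [
    [2, 0, 0, 0, 0],
    [4, 0, 0, 0, 0],
    [6, 0, 0, 0, 0],
    [8, 0, 0, 0, 0],
    [10, 0, 0, 0, 0]
  ]
}}

```text
t: 25.95
eef_pos: [581.3, 162.4, 19.4]
tcp_rot: [-3.142, 0.0, 1.6]
ft_force: [-0.9, -0.3, -1.6]
opening: 0.168
grip_force: 30.0
```

Request:
{"api": "arm_command", "payload": {
  "targets": [
    [2, 0, 0, 0, 0],
    [4, 0, 0, 0, 0],
    [6, 0, 0, 0, 0],
    [8, 0, 0, 0, 0],
    [9, 0, 0, 0, 0]
  ]
}}

```text
t: 26.45
eef_pos: [581.1, 171.4, 19.4]
tcp_rot: [3.142, 0.0, 1.6]
ft_force: [-0.8, -1.1, -2.0]
opening: 0.167
grip_force: 30.0
```

```bash
python3 f.py; python3 n.py; python3 - <<'E'
from h import *
a=np.mean([cam('top')['frame'].astype(float) for _ in range(4)],0)
for r in range(215,233): print(r,(a[r,346:376,0]-a[r,346:376,2]).astype(int).tolist())
E
```

```text
[ 5.8106e+02  1.7137e+02  1.9400e+01 -1.2000e-01 -4.5000e-01 -1.3400e+00
 -1.1300e+00 -8.7000e-01 -9.0000e-02]
[354 224   3   3   6] [355.3 224.7] [5.806e+02 2.000e-01 1.800e+01]
215 [77, 78, 77, 76, 77, 78, 78, 75, 75, 76, 76, 74, 78, 76, 77, 76, 77, 76, 77, 76, 77, 78, 79, 83, 50, 11, 3, 5, 3, 4]
216 [77, 77, 77, 77, 76, 77, 77, 76, 74, 75, 75, 75, 75, 77, 78, 78, 77, 77, 78, 75, 77, 77, 79, 80, 50, 10, 3, 4, 4, 3]
217 [78, 77, 77, 77, 78, 77, 77, 77, 79, 80, 83, 81, 77, 78, 78, 77, 77, 77, 77, 76, 76, 77, 79, 79, 51, 11, 2, 5, 4, 3]
218 [76, 77, 75, 77, 77, 77, 79, 80, 84, 87, 89, 84, 79, 79, 81, 79, 76, 77, 77, 77, 78, 76, 76, 81, 57, 13, 3, 4, 5, 6]
219 [77, 77, 78, 77, 77, 78, 84, 85, 85, 85, 82, 77, 71, 73, 81, 79, 78, 77, 77, 78, 78, 76, 78, 81, 63, 19, 0, 1, 3, 4]
220 [76, 76, 76, 76, 76, 77, 78, 72, 67, 63, 60, 55, 56, 57, 62, 74, 82, 82, 81, 81, 82, 81, 81, 83, 63, 26, 0, -1, 1, 1]
221 [47, 47, 45, 48, 49, 50, 46, 38, 30, 27, 26, 25, 26, 26, 32, 48, 59, 64, 64, 63, 63, 63, 67, 67, 52, 19, -1, -4, -3, -2]
222 [23, 22, 20, 24, 35, 38, 33, 23, 19, 20, 19, 20, 15, 9, 16, 33, 4
[... 565 characters left out ...]
47, 48, 49, 47, 53, 57, 53, 53, 48, 50, 49, 49, 49, 49, 48, 51, 50, 52, 47, 30, 6, 2, 5, 3, 3]
228 [50, 50, 51, 49, 50, 48, 48, 50, 48, 51, 49, 49, 49, 49, 49, 50, 49, 48, 48, 50, 49, 50, 50, 47, 32, 7, 2, 4, 5, 3]
229 [51, 53, 52, 51, 52, 52, 50, 51, 51, 52, 51, 51, 51, 51, 52, 51, 51, 52, 51, 51, 49, 51, 51, 49, 34, 6, 0, 3, 5, 5]
230 [53, 54, 54, 53, 54, 53, 53, 54, 52, 52, 53, 53, 54, 51, 53, 53, 52, 53, 54, 52, 53, 53, 54, 50, 36, 10, 0, 0, 3, 5]
231 [52, 53, 53, 55, 52, 52, 53, 51, 52, 52, 53, 52, 53, 53, 53, 54, 52, 53, 53, 54, 55, 53, 54, 50, 37, 9, -2, 0, 3, 4]
232 [51, 50, 50, 52, 49, 49, 51, 52, 52, 52, 51, 52, 51, 53, 53, 51, 53, 54, 52, 52, 51, 54, 53, 49, 37, 12, -1, -2, -1, 0]
```

Request:
{"api": "arm_command", "payload": {
  "targets": [
    [-3, 0, 0, 0, 0],
    [-3, 0, -8, 0, 0],
    [-3, 0, -18, 0, 0],
    [-3, 0, -28, 0, 0],
    [-3, 0, -32, 0, 0]
  ]
}}

```text
t: 27.4
eef_pos: [581.7, 168.4, 53.1]
tcp_rot: [3.139, -0.0, 1.6]
ft_force: [-0.3, -0.4, -1.9]
opening: 0.167
grip_force: 30.0
```

Request:
{"api": "arm_command", "payload": {
  "targets": [
    [8, 0, 0, 0, 0],
    [20, 0, 0, 0, 0],
    [32, 0, 0, 0, 0],
    [40, 0, 0, 0, 0],
    [42, 0, 0, 0, 0]
  ]
}}

```text
t: 27.9
eef_pos: [579.6, 211.6, 51.0]
tcp_rot: [-3.141, 0.0, 1.601]
ft_force: [0.7, -0.5, -1.6]
opening: 0.166
grip_force: 30.0
```

Request:
{"api": "arm_command", "payload": {
  "targets": [
    [0, 0, 4, 0, 0],
    [0, 0, 8, 0, 0],
    [0, 0, 12, 0, 0],
    [0, 0, 16, 0, 0],
    [0, 0, 18, 0, 0]
  ]
}}

```text
t: 28.4
eef_pos: [579.8, 209.9, 32.8]
tcp_rot: [-3.141, 0.0, 1.599]
ft_force: [0.0, -0.2, -1.8]
opening: 0.169
grip_force: 30.0
```

```bash
cat >r.py <<'E'
from h import *
a=np.mean([cam('top')['frame'].astype(float) for _ in range(4)],0)
for r in range(217,231): print(r,(a[r,340:372,0]-a[r,340:372,2]).astype(int).tolist())
E
python3 f.py; python3 r.py
```

```text
[ 5.7987e+02  2.1004e+02  3.3070e+01 -3.5000e-01  2.0000e-01 -1.7600e+00
 -6.0000e-02 -1.0800e+00 -6.0000e-02]
217 [77, 77, 77, 79, 78, 76, 78, 77, 78, 78, 77, 78, 78, 78, 79, 78, 83, 84, 82, 78, 77, 76, 77, 77, 76, 76, 77, 77, 78, 80, 52, 11]
218 [77, 77, 77, 76, 78, 76, 76, 76, 77, 77, 77, 78, 79, 79, 79, 83, 90, 100, 94, 86, 79, 77, 77, 76, 76, 77, 77, 77, 76, 80, 57, 13]
219 [78, 77, 78, 78, 76, 77, 76, 74, 76, 76, 75, 78, 81, 77, 75, 76, 87, 102, 106, 93, 82, 79, 77, 76, 76, 77, 76, 75, 77, 81, 62, 19]
220 [62, 61, 59, 62, 61, 60, 59, 60, 62, 72, 77, 82, 77, 70, 68, 70, 78, 95, 98, 83, 70, 75, 80, 79, 77, 76, 76, 76, 77, 80, 64, 25]
221 [41, 44, 43, 43, 42, 40, 39, 33, 35, 54, 72, 70, 63, 66, 70, 71, 73, 76, 70, 59, 52, 55, 67, 80, 76, 76, 76, 76, 76, 80, 63, 25]
222 [62, 66, 67, 65, 64, 63, 59, 46, 35, 47, 59, 58, 55, 64, 70, 73, 70, 61, 48, 40, 44, 47, 56, 77, 78, 76, 74, 76, 77, 80, 62, 23]
223 [78, 80, 78, 78, 77, 76, 72, 60, 45, 44, 50, 52, 55, 63, 70, 73, 70, 59, 42, 38, 44, 47, 56, 75, 79, 77, 77, 77, 75, 80, 62, 22]
224 [68, 75, 79, 73, 66, 63, 60, 55, 48, 48, 48, 49, 56
[... 175 characters left out ...]
62, 76, 79, 78, 75, 77, 79, 65, 17]
226 [46, 47, 48, 50, 48, 49, 48, 48, 48, 48, 49, 49, 49, 50, 50, 57, 60, 61, 56, 52, 52, 50, 49, 51, 65, 81, 77, 73, 75, 80, 66, 19]
227 [46, 47, 45, 48, 47, 48, 47, 49, 47, 46, 47, 47, 49, 47, 50, 52, 55, 56, 52, 50, 47, 50, 48, 48, 57, 74, 82, 76, 76, 80, 64, 19]
228 [49, 49, 49, 49, 49, 48, 50, 50, 49, 50, 49, 49, 49, 48, 49, 50, 49, 48, 50, 49, 50, 49, 51, 49, 51, 60, 77, 78, 77, 79, 65, 18]
229 [52, 52, 53, 52, 52, 52, 53, 53, 53, 51, 51, 52, 53, 49, 51, 51, 51, 51, 51, 50, 50, 51, 52, 51, 51, 54, 64, 81, 78, 78, 69, 20]
230 [53, 52, 52, 54, 52, 53, 53, 53, 54, 53, 52, 53, 53, 54, 53, 52, 53, 52, 53, 53, 54, 54, 54, 54, 51, 52, 59, 74, 79, 79, 68, 22]
```

Request:
{"api": "arm_command", "payload": {
  "targets": [
    [-2, 0, 0, 0, 0],
    [-4, 0, 0, 0, 0],
    [-6, 0, 0, 0, 0],
    [-8, 0, 0, 0, 0],
    [-10, 0, 0, 0, 0]
  ]
}}

```text
t: 29.3
eef_pos: [580.2, 200.0, 33.4]
tcp_rot: [3.142, 0.0, 1.6]
ft_force: [-0.7, -0.5, -1.2]
opening: 0.164
grip_force: 30.0
```

Request:
{"api": "arm_command", "payload": {
  "targets": [
    [-2, 0, 0, 0, 0],
    [-4, 0, 0, 0, 0],
    [-6, 0, 0, 0, 0],
    [-8, 0, 0, 0, 0],
    [-10, 0, 0, 0, 0]
  ]
}}

```text
t: 29.8
eef_pos: [580.5, 190.1, 33.4]
tcp_rot: [3.142, 0.0, 1.6]
ft_force: [1.2, 0.3, -0.8]
opening: 0.166
grip_force: 30.0
```

```bash
python3 f.py; python3 r.py
```

```text
[ 5.8052e+02  1.9001e+02  3.3380e+01  4.0000e-02  6.3000e-01 -1.5200e+00
  3.0000e-01 -1.3900e+00 -1.3000e-01]
217 [75, 78, 77, 77, 78, 76, 77, 76, 76, 77, 76, 77, 78, 78, 78, 78, 77, 77, 75, 76, 79, 81, 77, 77, 77, 77, 75, 77, 78, 79, 50, 11]
218 [76, 75, 76, 76, 77, 77, 78, 77, 78, 77, 77, 77, 77, 78, 80, 80, 78, 75, 73, 73, 77, 82, 81, 77, 76, 77, 76, 77, 77, 79, 58, 13]
219 [78, 77, 78, 78, 79, 77, 77, 78, 77, 78, 76, 76, 78, 78, 74, 74, 73, 70, 63, 64, 68, 74, 83, 80, 77, 76, 77, 75, 78, 80, 63, 17]
220 [73, 74, 75, 73, 68, 62, 60, 61, 62, 60, 61, 61, 60, 55, 48, 49, 58, 64, 64, 63, 62, 64, 72, 82, 80, 78, 77, 76, 77, 80, 65, 25]
221 [45, 44, 44, 43, 40, 37, 39, 42, 42, 42, 42, 41, 38, 27, 18, 23, 48, 65, 67, 66, 61, 57, 57, 61, 67, 75, 79, 80, 77, 81, 63, 25]
222 [38, 39, 41, 47, 54, 56, 58, 63, 66, 65, 66, 63, 55, 38, 21, 25, 51, 64, 66, 66, 61, 51, 47, 46, 50, 55, 66, 75, 80, 81, 62, 21]
223 [47, 46, 50, 61, 69, 72, 75, 78, 76, 78, 79, 76, 67, 52, 38, 42, 56, 68, 65, 66, 61, 50, 45, 47, 46, 48, 51, 61, 73, 78, 59, 20]
224 [50, 50, 50, 56, 62, 62, 66, 74, 80, 81, 74, 65, 59, 5
[... 166 characters left out ...]
, 50, 49, 50, 50, 51, 48, 51, 52, 32, 6]
226 [47, 47, 49, 49, 48, 47, 47, 49, 50, 49, 49, 50, 48, 49, 50, 52, 54, 55, 56, 59, 58, 54, 50, 49, 50, 50, 50, 51, 51, 46, 28, 5]
227 [47, 47, 47, 47, 48, 47, 48, 48, 48, 47, 47, 47, 47, 48, 50, 48, 50, 51, 53, 55, 54, 52, 49, 48, 49, 49, 50, 50, 52, 47, 24, 6]
228 [48, 50, 50, 49, 49, 50, 50, 50, 49, 50, 49, 48, 48, 49, 50, 49, 51, 51, 51, 50, 50, 49, 49, 49, 49, 49, 49, 48, 50, 47, 28, 5]
229 [52, 53, 52, 51, 52, 52, 53, 52, 52, 53, 52, 52, 52, 51, 52, 51, 52, 51, 51, 50, 51, 51, 51, 50, 51, 52, 52, 51, 51, 50, 30, 5]
230 [53, 52, 53, 53, 53, 53, 54, 54, 53, 53, 54, 53, 53, 54, 52, 54, 52, 53, 53, 53, 53, 54, 53, 53, 54, 53, 52, 53, 54, 50, 30, 5]
```

Request:
{"api": "arm_command", "payload": {
  "targets": [
    [-2, 0, 0, 0, 0],
    [-4, 0, 0, 0, 0],
    [-6, 0, 0, 0, 0],
    [-8, 0, 0, 0, 0],
    [-8, 0, 0, 0, 0]
  ]
}}

```text
t: 30.7
eef_pos: [580.8, 181.9, 33.4]
tcp_rot: [-3.142, 0.0, 1.6]
ft_force: [0.8, 0.4, -2.2]
opening: 0.161
grip_force: 30.0
```

Request:
{"api": "arm_command", "payload": {
  "targets": [
    [5, 0, 0, 0, 0],
    [15, 0, -5, 0, 0],
    [20, 0, -20, 0, 0],
    [20, 0, -40, 0, 0],
    [20, 0, -60, 0, 0]
  ]
}}

```text
t: 31.2
eef_pos: [579.9, 203.4, 94.3]
tcp_rot: [-3.141, 0.0, 1.601]
ft_force: [-0.8, 0.1, -1.4]
opening: 0.166
grip_force: 30.0
```

Request:
{"api": "arm_command", "payload": {
  "targets": [
    [0, -25, 0, 0, 0],
    [0, -65, 0, 0, 0],
    [0, -105, 0, 0, 0],
    [0, -135, 0, 0, 0],
    [0, -150, 0, 0, 0]
  ]
}}

```text
t: 31.7
eef_pos: [427.7, 198.4, 93.9]
tcp_rot: [-3.141, 0.0, 1.601]
ft_force: [0.1, 0.7, -0.9]
opening: 0.165
grip_force: 30.0
```

```bash
python3 - <<'E'
from h import *
S=cam('side','s8.png');T=cam('top','t8.png')
f=lambda i,x,y,w,h,W,H: cv2.resize(i['frame'][y:y+h,x:x+w,::-1],(W,H),interpolation=cv2.INTER_CUBIC)
cv2.imwrite('pics/c8.png',np.hstack([f(S,265,175,40,60,400,600),f(T,350,200,40,60,400,600)]))
print(env.state()['eef_pos'],env.state()['t'])
E
```

```text
[428.62011139 198.53093059  93.99620868] 31.8
```

View pics/c8.png

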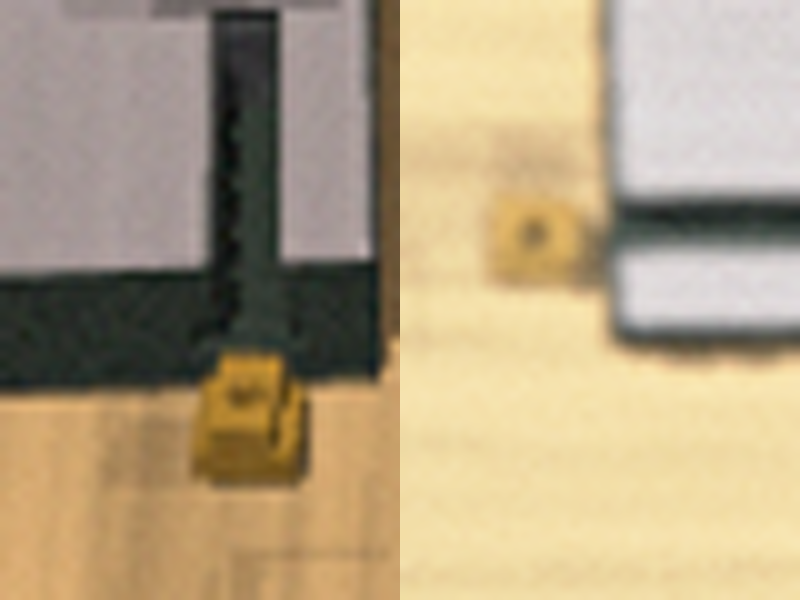

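```bash
python3 -c "
from h import *
cam('top');cam('top')
go(433.9,213.4,94,104.7)"
```

```text
at [431.1 198.6  93.9] 91.7 F [-0.  -0.6 -1.9] shift [14.7  3.2 -0.1] roll -13.0
```

Request:
{"api": "arm_command", "payload": {
  "targets": [
    [5, 1, 0, -4, 0],
    [10, 2, 0, -8, 0],
    [14.7, 3.2, 0, -13, 0],
    [14.7, 3.2, 0, -13, 0],
    [14.7, 3.2, 0, -13, 0]
  ]
}}

```text
t: 32.4
eef_pos: [433.6, 212.8, 93.3]
tcp_rot: [3.141, 0.0, 1.824]
ft_force: [-0.6, 0.5, -1.1]
opening: 0.162
grip_force: 30.0
```

```bash
python3 -c "
from h import *
cam('top');cam('top')
go(433.9,213.4,45,104.7)
S=cam('side','s9.png');T=cam('top')
h=cv2.cvtColor(S['frame'],cv2.COLOR_RGB2HSV);m=cv2.inRange(h,(140,90,80),(175,255,255));m[:230]=0;m[:,:320]=0;m[320:]=0;m[:,380:]=0
c=np.argwhere(m).mean(0)[::-1];z=env.state()['eef_pos'][2]+18.4+8;print(c,onz(S,*c,z),'orig',onz(S,355.7,289.5,66))"
```

```text
at [433.3 212.6  93.3] 104.5 F [-0.9 -0.9 -1.7] shift [ 0.6  0.8 48.3] roll -0.2
[356.63934426 274.59016393] [417.37064644 272.63634488 119.77672881] orig [418.07739025 271.67585037  66.        ]
```

Request:
{"api": "arm_command", "payload": {
  "targets": [
    [0.6, 0.8, 10, -0.2, 0],
    [0.6, 0.8, 22, -0.2, 0],
    [0.6, 0.8, 33, -0.2, 0],
    [0.6, 0.8, 40, -0.2, 0],
    [0.6, 0.8, 45, -0.2, 0]
  ]
}}

```text
t: 33.1
eef_pos: [433.5, 213.4, 47.5]
tcp_rot: [-3.141, 0.0, 1.83]
ft_force: [-1.0, -0.4, -1.7]
opening: 0.167
grip_force: 30.0
```

```bash
python3 f.py; python3 -c "
from h import *
go(433.9,213.4,39.6,104.7)"
```

```text
[ 4.3352e+02  2.1338e+02  4.7880e+01 -4.0000e-02 -2.3000e-01 -1.2800e+00
  2.0000e-01 -1.0900e+00  2.3000e-01]
at [433.7 213.5  48.5] 104.9 F [ 0.5 -0.2 -1.1] shift [-0.1  0.1  8.9] roll 0.2
```

Request:
{"api": "arm_command", "payload": {
  "targets": [
    [0, 0, 2, 0, 0],
    [0, 0, 4, 0, 0],
    [0, 0, 6, 0, 0],
    [0, 0, 7.5, 0, 0],
    [0, 0, 8, 0, 0]
  ]
}}

```text
t: 33.8
eef_pos: [433.6, 213.4, 40.2]
tcp_rot: [-3.141, 0.0, 1.83]
ft_force: [-0.2, 0.3, -1.5]
opening: 0.164
grip_force: 30.0
```

```bash
python3 f.py
```

```text
[ 4.3362e+02  2.1343e+02  4.0320e+01 -2.1000e-01 -1.3000e-01 -1.5700e+00
  2.8000e-01 -1.1100e+00 -4.0000e-02]
```

Lower 0.6 mm more, then release and withdraw.

Request:
{"api": "arm_command", "payload": {
  "targets": [
    [0, 0, 0.3, 0, 0],
    [0, 0, 0.6, 0, 0],
    [0, 0, 0.6, 0, 0.2],
    [0, 0, 0.6, 0, 0.25],
    [0, 0, 0.6, 0, 0.35]
  ]
}}

```text
t: 34.5
eef_pos: [433.7, 213.5, 39.9]
tcp_rot: [3.141, 0.0, 1.83]
ft_force: [0.4, 0.4, -0.4]
opening: 0.285
grip_force: 0.0
```

Request:
{"api": "arm_command", "payload": {
  "targets": [
    [0, 0, 0, 0, 0.7],
    [0, 0, 0, 0, 0.8],
    [0, 0, 0, 0, 0.8],
    [0, 0, 0, 0, 0.8],
    [0, 0, 0, 0, 0.8]
  ]
}}

```text
t: 35.0
eef_pos: [433.6, 213.4, 39.8]
tcp_rot: [-3.142, 0.0, 1.83]
ft_force: [-0.5, 0.7, 0.6]
opening: 0.701
grip_force: 0.0
```

Request:
{"api": "arm_command", "payload": {
  "targets": [
    [0, 0, -10, 0, 0.8],
    [0, 0, -25, 0, 0.8],
    [0, 0, -50, 0, 0.8],
    [0, 0, -90, 0, 0.8],
    [0, 0, -130, 0, 0.8]
  ]
}}

```text
t: 35.5
eef_pos: [433.2, 213.3, 171.7]
tcp_rot: [-3.141, 0.0, 1.83]
ft_force: [0.2, 0.6, -0.3]
opening: 0.8
grip_force: 0.0
```

Request:
{"api": "arm_command", "payload": {
  "targets": [
    [-10, -5, -10, 0, 0.8],
    [-50, -5, -20, 0, 0.8],
    [-90, -5, -30, 0, 0.8],
    [-130, -5, -40, 0, 0.8],
    [-150, -5, -40, 0, 0.8]
  ]
}}

```text
t: 36.0
eef_pos: [467.8, 64.6, 211.0]
tcp_rot: [3.14, 0.001, 1.829]
ft_force: [0.7, 1.1, -0.2]
opening: 0.802
grip_force: 0.0
```

```bash
python3 - <<'E'
from h import *
import time
S=cam('side','s10.png');cam('top','t10.png')
o=cv2.imread('pics/side0.png').astype(int);n=cv2.imread('pics/s10.png').astype(int)
d=(abs(o-n).sum(2)>90).astype(np.uint8)
N,l,st,ce=cv2.connectedComponentsWithStats(d)
for i in range(1,N):
  if st[i,4]>15: print(st[i])
h=cv2.cvtColor(S['frame'],cv2.COLOR_RGB2HSV);m=cv2.inRange(h,(140,90,80),(175,255,255));m[:230]=0;m[:,:320]=0;m[320:]=0;m[:,380:]=0
print(np.argwhere(m).mean(0)[::-1],env.state()['eef_pos'],env.state()['t'],env.state()['ft_force'])
E
```

```text
[377   0  17  15  41]
[398   0  26  24 275]
[425   0  27  42 513]
[458   0  25  20 233]
[  482     0   113   275 17920]
[309  14  72  59 764]
[  290    21   194   210 18236]
[413  22   8   6  19]
[310  76   7   8  47]
[592  99   3  10  19]
[504 139  13  13  34]
[287 181   6  12  57]
[357 205   6   7  20]
[284 210  12  14  97]
[485 232  32  23 171]
[517 249   6   6  18]
[355.60714286 289.73214286] [467.47762196  65.05089827 210.0322408 ] 36.1 [-0.19142462  0.54527855  0.45877639]
```

```bash
python3 -c "
from cell import env
print(env.job_done())"
```

```text
the job is handed in; nothing more can be done
None
```

The T-nut was drawn out and lies flat on the bench about 10 mm beyond the slot's open end, clear of the bed, though it tipped onto its end on leaving and I set it flat with the hook. The pick is back on its rest as found, the gripper is open and clear, the side picture shows nothing else in view out of place, and the job was handed in at about 36 s.

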